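# Fit out a mould plate from a clipped insert case

### The job

Flip the two sprung bale clips off the lid of the grey insert case, lift the lid off and set it down flat on the bench, then press every insert that is in the case flush into a pocket of the steel mould plate (any pocket, one to each). When all are home, put the lid back square on the empty case and swing both clips shut over its edges again. Leave the brass bush and the black block where they stand.

Things in the scene. Friction and masses are not known exactly. Their poses are not given: they have to be found in the camera images.
- case_rim (a point): insert case: grey open plastic box standing firmly on the bench, outside 150 (x) by 176 (y) mm, rim 56 mm above the bench, walls 6 mm. This point: centre of the mouth, level with the rim; x runs from front clip to back clip, z up. Inside, up to four inserts stand 6 mm deep in a foam inlay (its top 24 mm above the bench) at x = +-33, y = +-34 mm, long sides along x, tops 6 mm below the rim.
- clip_front (a joint): sprung bale clip on the -x end of the case, a wire bale with a red thumb tab. 0 = shut: upright, its cross wire hooked 8 mm over the lid's edge, 1 mm above it. 0.85 = open: leaning 49 degrees outward, clear of the lid. An over-centre spring (about 0.25 N m, 5 N at the tab) holds it at either end; past 0.43 it snaps over by itself.
- clip_back (a joint): the same clip on the +x end of the case, swinging outward to the case's +x; 0 shut, 0.85 open
- clip_front_tab (a point): middle of the free part of the front clip's red tab, 47 mm from the hinge. The tab is 24 mm wide (along the case's y), 4 mm thick and ends 9 mm beyond this point (when shut 28 mm above the lid's top). Only the bale's cross wire (13 mm below this point) and the flat lid lie on its inner side. Push it outward from the inner side, or pinch it across its 24 mm and swing it. z points along the tab, away from the hinge.
- clip_back_tab (a point): the same point on the back clip's tab
- clip_front_hinge (a point): middle of the front clip's hinge line (along the case's y): 81.5 mm from the case's centre, 34 mm above the bench
- clip_back_hinge (a point): the same for the back clip
- lid_handle (a point): centre of the black bar handle of the loose grey lid (0.35 kg): bar 98 mm along x, 16 mm along y (grip across this), 14 mm high, 22 mm clear above the lid between two end posts. Lid 156 (x) by 182 (y) mm; a panel 133 by 159 by 4 mm under it drops into the case's mouth with 2.5 mm play. This point is 38 mm above the lid's lowest face; lid seated, 34 mm above the case's rim. Fits either way round.
- plate: steel mould plate lying firmly on the bench, 176 (x) by 166 (y) by 45 mm, four rectangular pockets in its top, long sides along x; origin at the centre of its underside
- pocket_1 (a point): pocket of the plate: centre of its mouth, level with the plate's top. 53 (x) by 39 (y) mm, 32 mm deep: an insert has 1.5 mm play all round. In each long wall, 18 mm down, a sprung brass bar stands 3.5 mm proud: an insert let go in the mouth rests on the bars, some 18 mm standing out, and must be pushed past them (5 to 15 N, more if askew) down to the floor, where it is flush. Pockets are 74 mm apart in x, 72 in y.
- pocket_2 (a point): pocket 2 of the plate, like pocket_1
- pocket_3 (a point): pocket 3 of the plate, like pocket_1
- pocket_4 (a point): pocket 4 of the plate, like pocket_1
- insert_1_mid (a point): cavity insert, a bright metal block 50 (x) by 36 (y) by 32 mm high, 0.35 kg, some ring marks on its flat top. This point is its centre, z towards its top. Grip it across the 36 mm. It fits any pocket, either way round. May be absent.
- insert_2_mid (a point): another insert like insert_1, may be absent
- insert_3_mid (a point): another insert like insert_1, may be absent
- insert_4_mid (a point): another insert like insert_1, may be absent
- bush: bystander: brass flanged bush 54 mm across, 44 mm high, origin under its centre
- black_vblock: bystander: blackened steel block 42 by 72 by 49 mm, origin under its centre
Mind the look-alikes: they are no part of the job. Leave any orange look-alike of the plate alone.

How it is judged:
By the outcome, as a careful person would: the job done as asked, in the order asked, and still so for the second after the job is handed in, with the robot touching nothing.
Of insert_1, insert_2, insert_3, insert_4 only 2 to 3 are there at a start; the rules pass over those that are not, and their reading is None.
At some moment in a run one of lid may be knocked a few centimetres aside while the robot is not near it.
Once in a run the grip may slacken for a moment while it holds something.
It also fails if it takes over 210 s, if anything falls off the work surface, if the arm or the gripper's body presses on something with over 40 N, if the wrist force passes 120 N, or if a joint passes its speed limit or range.

### The arm

A 6-joint arm with a two-finger parallel gripper is mounted at the origin on the work surface; the furniture and walls round the work are solid. World frame = base frame: x ahead of the robot, y to its left, z up, the work surface at z = 0. Lengths are in m, angles in degrees, forces in N, time in s.
With the tool pointing down it reaches from about 0.375 to 0.9 m from the base axis. Payload 3.1 kg.
Tool frame: the origin (TCP) lies at the centre of the arm's flange, where the gripper is bolted on; the fingertips stand 182 mm ahead of it and the grasp point (between the pads) lies bot.grip_point_offset ahead of it (bot.grip_point_offset is the distance from the TCP to the grasp point, in m); x points along the fingers, z is the direction in which the jaws open and shut, and the axes are right-handed (so a half turn about x gives the same grasp; the last joint's range is limited). The gripper opens to 87 mm and grips with 3 to 60 N. Pads are 19 mm wide; open, the fingers measure 117 mm over their backs; the gripper's body (75 mm by 190 mm) begins 51 mm behind the grasp point.
Start: joints at [-82.133, 30.224, 82.088, -0, 67.689, -10.227], TCP at [0.194, -0.594, 0.405] pointing down, gripper open.
Joint ranges: [-176.69, 176.69], [-43.24, 126.21], [12.49, 139.97], [-82, 262], [0, 151.66], [-163.58, 163.58]. Speed limits (degrees/s): [159.86, 159.86, 180, 180, 180, 180].

### API

Orientations are given as a 3x3 rotation matrix whose columns are the frame's x, y, z axes.
In Python, from rig import bot gives the robot as it stands.
- The arm moves only by the tool step_arm, never from a script. Its argument "motion" is a list that holds one entry, the list of rows, each a list of 7 numbers: the turn, a rotation vector about the world's x, y, z in degrees, then the shift along the world's x, y, z in mm, then the finger opening in mm, from 0 to 87. A call has 1 to 12 rows; each row is the pose to reach, as a shift and turn from the pose commanded when the call began; what a row does not reach only later rows make up. A row lasts 1/12 s, in which the tool goes at most 41.7 mm and 7.16 degrees, less where a joint would pass 70% of its speed; a pose out of reach is approached as far as the arm can. A call with a gripper value outside its range is refused whole. The fingers move at their own pace and stop on an object; the grip force is fixed at half the most. Time passes only in rows, so rows that repeat a pose let the fingers close. It gives the time, the measured TCP pose, the force and the opening at its end, in the units of the state.
- bot.read_state(): the state, without advancing time (a new reading comes with each control period).
- bot.capture(name): name is "side" or "top"; returns a dict with "frame" (384x512x3 uint8, red, green, blue), "range_z" (384x512 float32, m along the optical axis (not along the pixel's ray), 0 where there is no reading), "fx", "fy", "cx", "cy" (pixels), "dist_coeffs" ([k1, k2, p1, p2, k3] as OpenCV has them; the pictures are not rectified), "cam_to_world" (4x4, takes a point from camera to world coordinates). Camera axes: x right, y down, z forward; pixel columns grow to the right and rows downward; lengths in m; the calibration is good to about 2 mm. A picture is of the moment at which its call begins.
- bot.hand_in(): hands the job in, once; it reports no verdict.
The state is a dict: "time_s": time; "joint_positions": joint angles; "qvel": joint speeds; "tau": joint torques, N m; "position": TCP position; "tcp_rot": TCP orientation; "force": force on the tool from outside, world axes, zero at the start; "moment": the same for the moment, N m; "opening": opening from 0.0 (shut) to 1.0 (fully open).
Only numpy, scipy, OpenCV 4.12 (cv2) and the standard library are available. Lean on these libraries where they do the work, as an engineer would, in place of code of your own. Each camera call takes 0.05 s, during which the arm holds its last target.

## Working session

There is one attempt and no reset: what is moved stays moved. The work goes in short steps, Python scripts to look and compute and a tool call to move; the robot and the scene stay as the last step left them, time stands still between calls to the robot, and variables do not carry over. Pictures are saved under pics/ and viewed, and the job is handed in when it is done.

Besides the shell and the picture viewer there is one more tool, called after "Call:" by a JSON object that holds its "op" and its "data", one argument or row to a line. step_arm: Moves the arm, as the interface text tells. Its arguments: {"type":"object","properties":{"motion":{"type":"array"}},"required":["motion"]}

```bash
ls; mkdir -p pics; cat > h.py <<'E'
import numpy as np, cv2
from rig import bot
def cap(n,tag=None):
    c=bot.capture(n)
    if tag: cv2.imwrite(f'pics/{tag}.png',c['frame'][:,:,::-1])
    np.savez(f'/tmp/{n}.npz',**{k:np.array(v) for k,v in c.items()})
    return c
def load(n):
    d=np.load(f'/tmp/{n}.npz'); return {k:d[k] for k in d}
def rays(c,uv):
    uv=np.array(uv,float).reshape(-1,1,2)
    K=np.array([[c['fx'],0,c['cx']],[0,c['fy'],c['cy']],[0,0,1]],float)
    n=cv2.undistortPoints(uv,K,np.array(c['dist_coeffs'],float)).reshape(-1,2)
    return np.c_[n,np.ones(len(n))]
def onplane(c,uv,z):
    r=rays(c,uv)@np.array(c['cam_to_world'])[:3,:3].T; o=np.array(c['cam_to_world'])[:3,3]
    return o+r*((z-o[2])/r[:,2])[:,None]
def withz(c,uv):
    r=rays(c,uv); u=np.round(np.array(uv).reshape(-1,2)).astype(int)
    d=c['range_z'][u[:,1],u[:,0]]
    T=np.array(c['cam_to_world'])
    return (r*d[:,None])@T[:3,:3].T+T[:3,3]
def cloud(c):
    H,W=c['range_z'].shape
    v,u=np.mgrid[:H,:W]; return withz(c,np.c_[u.ravel(),v.ravel()]).reshape(H,W,3)
E
python3 - <<'E'
from h import *
s=bot.read_state(); print(s, bot.grip_point_offset)
for n in('side','top'):
    c=cap(n,n+'0'); print(n,c['cam_to_world'],c['fx'],c['dist_coeffs'])
E
```

```text
pics
{'time_s': 0.0, 'joint_positions': array([-8.21321599e+01,  3.02776344e+01,  8.21581317e+01, -1.90888772e-03,
        6.76873782e+01, -1.02282141e+01]), 'qvel': array([ 0.01174394, -0.01090207, -0.0360948 ,  0.04754397, -0.07392141,
        0.06624685]), 'tau': array([ 6.41297584e-05, -4.40043461e+01, -1.76589292e+01,  6.33578910e-02,
        5.82526345e-02, -1.65966076e-04]), 'position': array([ 0.19409736, -0.59372393,  0.40377579]), 'tcp_rot': array([[-3.24742564e-04,  9.50533243e-01,  3.10622679e-01],
       [ 2.12482145e-03,  3.10622650e-01, -9.50530933e-01],
       [-9.99997690e-01,  3.51339879e-04, -2.12058582e-03]]), 'force': array([-0.71235709, -0.67423854,  0.33076492]), 'moment': array([ 0.0086652 ,  0.0165876 , -0.04805847]), 'opening': 0.9998746856622316} 0.1635
side [[-0.99154999 -0.08003357  0.10209431  0.2971934 ]
 [-0.12885492  0.51662323 -0.84646137  1.18074319]
 [ 0.01500103 -0.85246411 -0.52257048  0.78670602]
 [ 0.          0.          0.          1.        ]] 374.8978494202207 [0.04048413 0.         0.         0.         0.        ]
top [[ 0.02770556 -0.99277285  0.11676677  0.28396367]
 [-0.99944315 -0.02533815  0.02171081  0.0242695 ]
 [-0.01859525 -0.11730326 -0.99292203  1.41980847]
 [ 0.          0.          0.          1.        ]] 456.58767807931224 [-0.02253026  0.          0.          0.          0.        ]
```

View pics/side0.png

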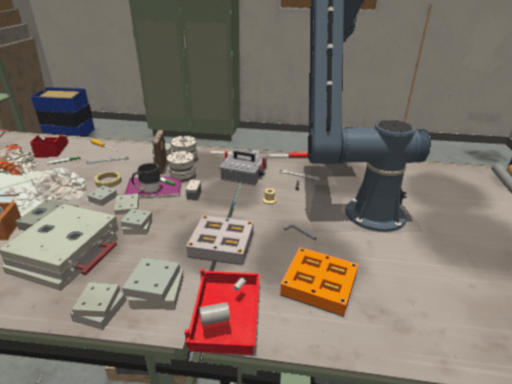

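View pics/top0.png

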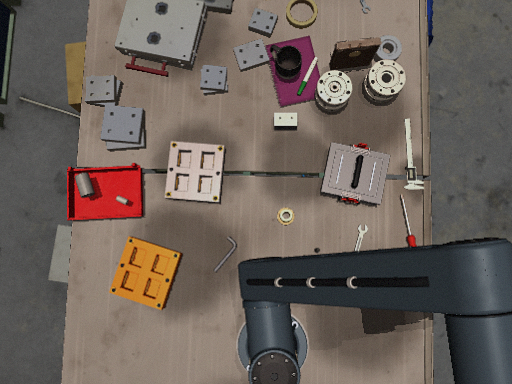

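```bash
python3 - <<'E'
from h import *
c=load('top'); f=c['frame'][:,:,::-1]
a=cv2.resize(f[125:225,300:410],None,fx=5,fy=5,interpolation=cv2.INTER_CUBIC)
b=cv2.resize(f[125:225,150:240],None,fx=5,fy=5,interpolation=cv2.INTER_CUBIC)
s=load('side')['frame'][:,:,::-1]
cv2.imwrite('pics/c1.png',a[:, :]);cv2.imwrite('pics/p1.png',b)
cv2.imwrite('pics/s1.png',cv2.resize(s[130:270,170:330],None,fx=4.5,fy=4,interpolation=cv2.INTER_CUBIC))
P=cloud(c)
for n,uv in dict(case=(345,165),case2=(375,180),handle=(358,173),plate=(195,172),bench=(250,150),frontclip=(347,201),backclip=(366,146)).items():
    print(n,P[uv[1],uv[0]].round(4))
E
```

```text
case [ 0.5469 -0.2052  0.0668]
case2 [ 0.5042 -0.2958  0.063 ]
handle [ 0.5181 -0.2381  0.0975]
plate [0.5175 0.2479 0.0494]
bench [6.008e-01 8.410e-02 3.000e-04]
frontclip [ 0.4433 -0.2193  0.0234]
backclip [ 0.6235 -0.2834 -0.0037]
```

View pics/c1.png

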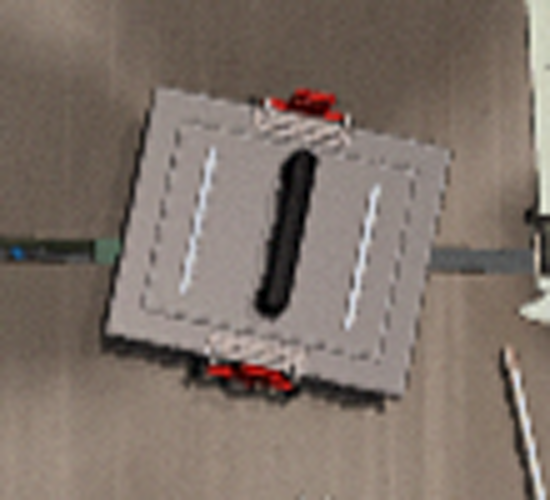

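View pics/p1.png

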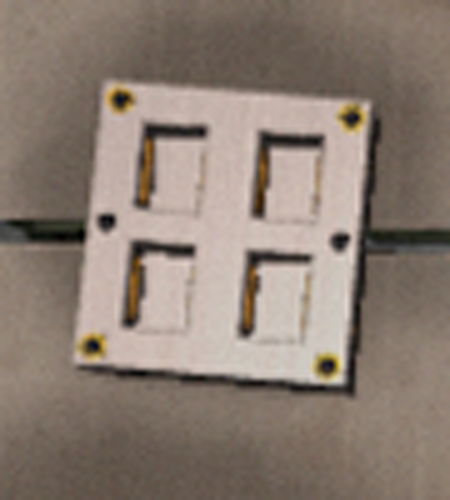

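View pics/s1.png

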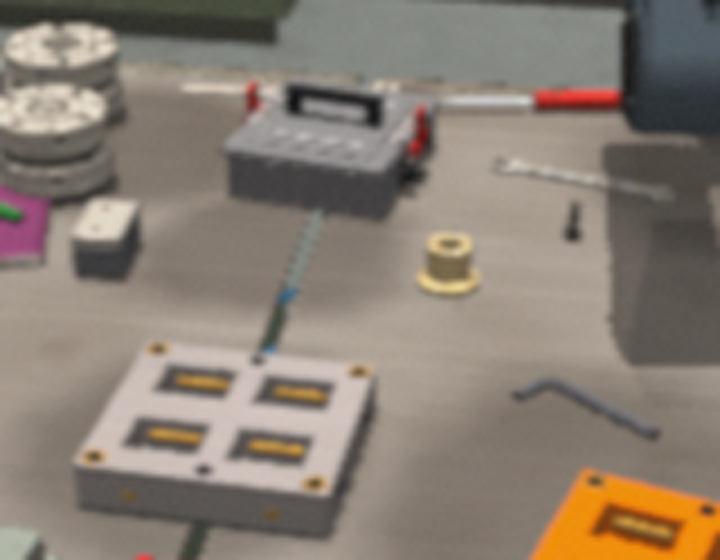

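```bash
cat >> h.py <<'E'
def topfit(c,zmin,zmax,box,z,rect=None):
    """mask of depth in [zmin,zmax] within px box -> minAreaRect of contour points cast to plane z"""
    P=cloud(c); u0,v0,u1,v1=box
    m=np.zeros(P.shape[:2],np.uint8)
    m[v0:v1,u0:u1]=((P[...,2]>zmin)&(P[...,2]<zmax))[v0:v1,u0:u1]
    m=cv2.morphologyEx(m,cv2.MORPH_OPEN,np.ones((3,3),np.uint8))
    cs,_=cv2.findContours(m,cv2.RETR_EXTERNAL,cv2.CHAIN_APPROX_NONE)
    k=max(cs,key=cv2.contourArea)[:,0,:]
    W=onplane(c,k,z)[:,:2]
    r=cv2.minAreaRect((W*1000).astype(np.float32))
    return r,k,m
def ang(r):
    a=r[2]
    return (a+45)%90-45
E
python3 - <<'E'
from h import *
c=load('top')
for nm,a in dict(lid=(0.052,0.075,(305,130,400,220),0.062),plate=(0.03,0.06,(150,125,240,215),0.045),foo=(0.08,0.11,(335,145,380,195),0.097)).items():
    r,k,m=topfit(c,*a); print(nm,r,ang(r)); 
# plate pocket & corner hole centers by colour
f=c['frame']; hsv=cv2.cvtColor(f,cv2.COLOR_RGB2HSV)
m=((hsv[...,1]>120)&(hsv[...,0]>12)&(hsv[...,0]<30)).astype(np.uint8); m[:125]=0;m[215:]=0;m[:,:150]=0;m[:,240:]=0
n,l,st,ce=cv2.connectedComponentsWithStats(m)
for i in range(1,n): print('orange',st[i],ce[i],onplane(c,ce[i],.045)[0].round(4))
m=((hsv[...,1]>140)&((hsv[...,0]<8)|(hsv[...,0]>172))).astype(np.uint8); m[:125]=0;m[225:]=0;m[:,:310]=0;m[:,400:]=0
n,l,st,ce=cv2.connectedComponentsWithStats(m)
for i in range(1,n): print('red',st[i],ce[i],onplane(c,ce[i],.085)[0].round(4))
s=load('side')
hsv=cv2.cvtColor(s['frame'],cv2.COLOR_RGB2HSV)
m=((hsv[...,1]>140)&((hsv[...,0]<8)|(hsv[...,0]>172))).astype(np.uint8); m[:140]=0;m[190:]=0;m[:,:215]=0;m[:,275:]=0
n,l,st,ce=cv2.connectedComponentsWithStats(m)
for i in range(1,n): print('red',st[i],ce[i],onplane(s,ce[i],.085)[0].round(4))
E
```

```text
lid ((526.9967651367188, -237.04270935058594), (182.62289428710938, 163.6498565673828), 78.92367553710938) -11.076324462890625
plate ((520.0975341796875, 251.3702850341797), (168.2651824951172, 177.54583740234375), 86.7045669555664) -3.2954330444335938
foo ((524.1605224609375, -235.8743133544922), (16.54364776611328, 98.28556060791016), 79.46778869628906) -10.532211303710938
orange [171 143   6   4  14] [173.78571429 144.35714286] [0.6032 0.3182 0.045 ]
orange [218 146   5   5  16] [220. 148.] [0.595  0.1748 0.045 ]
orange [178 152   3  14  25] [178.92 158.52] [0.5591 0.3001 0.045 ]
orange [201 155   3  13  18] [201.83333333 161.11111111] [0.5526 0.2291 0.045 ]
orange [166 171   1   1   1] [166. 171.] [0.5192 0.3381 0.045 ]
orange [175 176   3  13  21] [176.42857143 182.28571429] [0.4851 0.3042 0.045 ]
orange [199 178   2  13  18] [199.55555556 184.27777778] [0.4807 0.233  0.045 ]
orange [221 186   1   1   1] [221. 186.] [0.477  0.1673 0.045 ]
orange [221 190   1   1   1] [221. 190.] [0.4647 0.1668 0.045 ]
orange [166 192   5   4  13] [168.23076923 193.46153846] [0.45   0.3276 0.045 ]
orange [213 196   5   4  10] [215.  197.5] [0.4413 0.1842 0.045 ]
red [354 143  15   6  49] [361.57142857 145.36734694] [ 0.6039 -0.2511  0.085 ]
red [352 145   1   1   1] [352. 145.] [ 0.6044 -0.2227  0.085 ]
red [352 186   1   1   1] [352. 186.] [ 0.4811 -0.223   0.085 ]
red [341 198  18   5  52] [349.61538462 199.55769231] [ 0.4407 -0.2162  0.085 ]
red [225 154   2   3   4] [225.75 154.75] [ 0.5975 -0.2195  0.085 ]
red [261 158   4  11  20] [262.8 163.9] [ 0.4335 -0.1613  0.085 ]
```

```bash
python3 - <<'E'
from h import *
c=load('top');P=cloud(c)
f=c['frame'][:,:,::-1]
cv2.imwrite('pics/gap.png',cv2.resize(f[100:250,210:340],None,fx=5,fy=4,interpolation=cv2.INTER_CUBIC))
for u in range(240,320,10):
    print(u,(P[160:186:2,u,2]*1000).round(0))
for uv in [(286,216),(286,120),(286,140),(286,200)]: print(uv,P[uv[1],uv[0]].round(3), onplane(c,uv,0).round(3))
s=load('side');Q=cloud(s);hs=cv2.cvtColor(s['frame'],cv2.COLOR_RGB2HSV)
for v in range(150,175):
    for u in range(222,275):
        if hs[v,u,1]>140 and (hs[v,u,0]<8 or hs[v,u,0]>172): print(u,v,Q[v,u].round(3))
E
```

```text
240 [   2.    2.   -1.   -5.    1.    2. -599. -846.    4.   -2.   -4.   -1.
    5.]
250 [   1.    6.   -1.   -1.   -2.   -2. -342. -354.    2.    1.   -1.   -5.
   -4.]
260 [-4.00e+00  2.00e+00 -3.00e+00  1.42e+03  2.00e+00 -0.00e+00 -5.95e+02
 -8.57e+02  1.20e+01 -1.00e+00 -1.00e+00  5.00e+00  3.00e+00]
270 [  -3.   -4.    1.   -1.    0.    0. -593. -626.   -3.   -3.   -2.   -2.
   -3.]
280 [  -0.    5.    2.    1.   -0.   -5. -602. -615. -852.    1.   -1.   -1.
    1.]
290 [-2.00e+00  4.00e+00  0.00e+00  1.00e+00  0.00e+00  1.00e+00  1.42e+03
 -6.28e+02 -8.47e+02  2.00e+00 -2.00e+00  3.00e+00  4.00e+00]
300 [  -4.    2.   -3.   -5.    3.    1.   -2. -604. -855.    6.   10.    3.
    1.]
310 [  -7.   -2.    3.    2.    3.    3.    4. -601. -849.    1.   -1.    4.
    5.]
(286, 216) [ 0.394 -0.034 -0.003] [[ 0.394 -0.034  0.   ]]
(286, 120) [ 0.687 -0.026  0.047] [[ 0.701 -0.028  0.   ]]
(286, 140) [ 0.636 -0.029 -0.001] [[ 0.636 -0.029  0.   ]]
(286, 200) [ 0.444 -0.033 -0.001] [[ 0.444 -0.033  0.   ]]
225 154 [ 0.605 -0.24   0.078]
226 154 [ 0.602 -0.247  0.075]
226 155 [ 0.602 -0.247  0.07 ]
226 156 [ 0.603 -0.247  0.065]
263 158 [ 0.439 -0.213  0.086]
263 159 [ 0.438 -0.212  0.082]
263 160 [ 0.438 -0.213  0.076]
263 161 [ 0.438 -0.212  0.072]
263 162 [ 0.438 -0.212  0.068]
264 162 [ 0.435 -0.22   0.064]
263 163 [ 0.437 -0.208  0.065]
264 163 [ 0.435 -0.229  0.054]
263 164 [ 0.438 -0.213  0.058]
264 164 [ 0.435 -0.227  0.051]
262 165 [ 0.442 -0.209  0.055]
263 165 [ 0.437 -0.209  0.055]
264 165 [ 0.435 -0.225  0.047]
261 166 [ 0.444 -0.193  0.058]
262 166 [ 0.441 -0.208  0.051]
263 166 [ 0.438 -0.213  0.048]
261 167 [ 0.445 -0.2    0.049]
262 167 [ 0.44  -0.197  0.051]
263 167 [ 0.437 -0.212  0.044]
262 168 [ 0.441 -0.203  0.044]
```

View pics/gap.png

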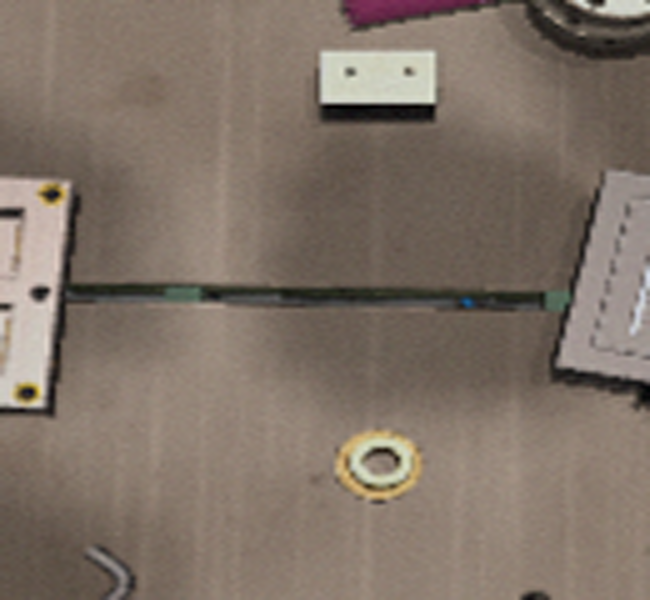

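```bash
cat >> h.py <<'E'
def edgefit(c,C,th,hx,hy,z,search=8,trim=0.75,skip=0):
    """refine rectangle (m): along each side sample profiles in plane z, find strongest gradient, fit lines"""
    C=np.array(C,float); g=cv2.GaussianBlur(c['frame'],(0,0),0.6).astype(np.float32)
    T=np.array(c['cam_to_world']);K=np.array([[c['fx'],0,c['cx']],[0,c['fy'],c['cy']],[0,0,1]],float)
    def proj(W):
        Pc=(np.c_[W,np.full(len(W),z)]-T[:3,3])@T[:3,:3]
        return cv2.projectPoints(Pc.reshape(-1,1,3),np.zeros(3),np.zeros(3),K,np.array(c['dist_coeffs'],float))[0].reshape(-1,2)
    R=np.array([[np.cos(th),-np.sin(th)],[np.sin(th),np.cos(th)]])
    out={}
    for nm,n,t,h,l in (('+x',R[:,0],R[:,1],hx,hy),('-x',-R[:,0],R[:,1],hx,hy),('+y',R[:,1],R[:,0],hy,hx),('-y',-R[:,1],R[:,0],hy,hx)):
        s=np.linspace(-trim,trim,41)*l; s=s[abs(s)>skip*l]
        d=np.arange(-search,search+.01,.5)/1000
        W=(C+n*h)[None,None]+s[:,None,None]*t+d[None,:,None]*n
        uv=proj(W.reshape(-1,2)).astype(np.float32).reshape(len(s),len(d),2)
        v=cv2.remap(g,uv[...,0],uv[...,1],cv2.INTER_LINEAR)
        gr=np.linalg.norm(v[:,2:]-v[:,:-2],axis=2); gr=cv2.GaussianBlur(gr,(1,0) if False else (5,1),0)
        k=gr.argmax(1); dd=d[1:-1][k]
        ok=np.ones(len(s),bool)
        for _ in range(4):
            p=np.polyfit(s[ok],dd[ok],1); r=dd-np.polyval(p,s); ok=abs(r)<max(.0012,1.5*np.median(abs(r)))
        out[nm]=(p[1]*1000,np.degrees(p[0]),int(ok.sum()),np.std(r[ok])*1000)
    cx=(out['+x'][0]-out['-x'][0])/2; cy=(out['+y'][0]-out['-y'][0])/2
    newC=C+R@np.array([cx,cy])/1000
    return newC,out
E
python3 - <<'E'
from h import *
c=load('top')
for nm,a in dict(lid=((.525,-.2365),np.radians(-10.6),.078,.091,.062,8,.8,.35),plate=((.5215,.2513),np.radians(-3.4),.088,.083,.045)).items():
    C,o=edgefit(c,*a); print(nm,C.round(4)); 
    for k,v in o.items(): print('  ',k,np.round(v,2))
E
```

```text
lid [ 0.5255 -0.2369]
   +x [-0.41  0.59 21.    0.6 ]
   -x [-1.55 -0.15 19.    0.46]
   +y [-1.35 -0.25 21.    0.59]
   -y [-0.81  0.5  22.    0.61]
plate [0.5214 0.2517]
   +x [-2.0e-02  1.5e-01  3.5e+01  5.5e-01]
   -x [ 0.29 -0.3  37.    0.76]
   +y [ 0.72  0.2  33.    0.65]
   -y [-0.05 -0.07 35.    0.67]
```

Call:
{"op": "step_arm", "data": {
  "motion": [
    [[0, 0, -29.1, 267.7, 369.5, 0, 0], [0, 0, -29.1, 267.7, 369.5, 0, 0], [0, 0, -29.1, 267.7, 369.5, 0, 0], [0, 0, -29.1, 267.7, 369.5, 0, 0], [0, 0, -29.1, 267.7, 369.5, 0, 0], [0, 0, -29.1, 267.7, 369.5, 0, 0], [0, 0, -29.1, 267.7, 369.5, 0, 0], [0, 0, -29.1, 267.7, 369.5, 0, 0], [0, 0, -29.1, 267.7, 369.5, 0, 0], [0, 0, -29.1, 267.7, 369.5, 0, 0], [0, 0, -29.1, 267.7, 369.5, -40, 0], [0, 0, -29.1, 267.7, 369.5, -80, 0]]
  ]
}}

```text
time_s: 1.1
position: [0.4636, -0.2235, 0.3372]
tcp_rot: [[0.009, 0.982, -0.187], [-0.005, -0.187, -0.982], [-1.0, 0.01, 0.003]]
force: [0.7, -0.9, -1.4]
opening: 0.174
```

```bash
python3 - <<'E'
from h import *
s=bot.read_state(); print(s['position'],s['tcp_rot'].round(3),s['force'])
for n in('side','top'): cap(n,n+'1')
a=load('top')['frame'][100:260,270:430,::-1]; b=load('side')['frame'][60:200,180:320,::-1]
cv2.imwrite('pics/v1.png',np.hstack([cv2.resize(a,(400,400)),cv2.resize(b,(400,400))]))
E
```

```text
[ 0.46361645 -0.2235414   0.33718907] [[ 0.009  0.982 -0.187]
 [-0.005 -0.187 -0.982]
 [-1.     0.01   0.003]] [ 0.68640774 -0.86354901 -1.39481202]
```

View pics/v1.png

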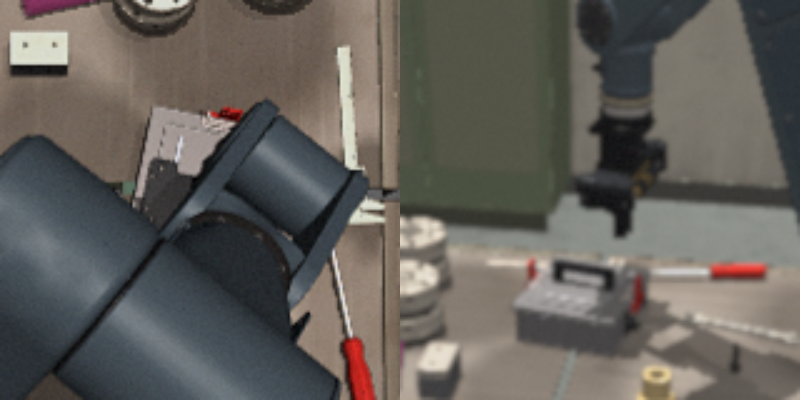

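Call:
{"op": "step_arm", "data": {
  "motion": [
    [[0, 0, 0, 0, 0, -20, 0], [0, 0, 0, 0, 0, -40, 0], [0, 0, 0, 0, 0, -55, 0], [0, 0, 0, 0, 0, -66, 0], [0, 0, 0, 0, 0, -66, 0], [0, 0, 0, 0, 0, -66, 0]]
  ]
}}

```text
time_s: 1.7
position: [0.4604, -0.2274, 0.2696]
tcp_rot: [[0.0, 0.981, -0.192], [-0.0, -0.192, -0.981], [-1.0, 0.0, 0.0]]
force: [1.1, -0.4, 0.1]
opening: 0.005
```

```bash
python3 - <<'E'
from h import *
s=bot.read_state(); print(s['position'],s['tcp_rot'].round(3),s['force'],s['opening'])
cap('side')
b=load('side')['frame'][100:200,200:320,::-1]
cv2.imwrite('pics/v2.png',cv2.resize(b,(720,600),interpolation=cv2.INTER_CUBIC))
E
```

```text
[ 0.4604295  -0.22736734  0.26964348] [[ 0.     0.981 -0.192]
 [-0.    -0.192 -0.981]
 [-1.     0.     0.   ]] [ 1.05355317 -0.36268327  0.06731364] 0.005268441182829355
```

View pics/v2.png

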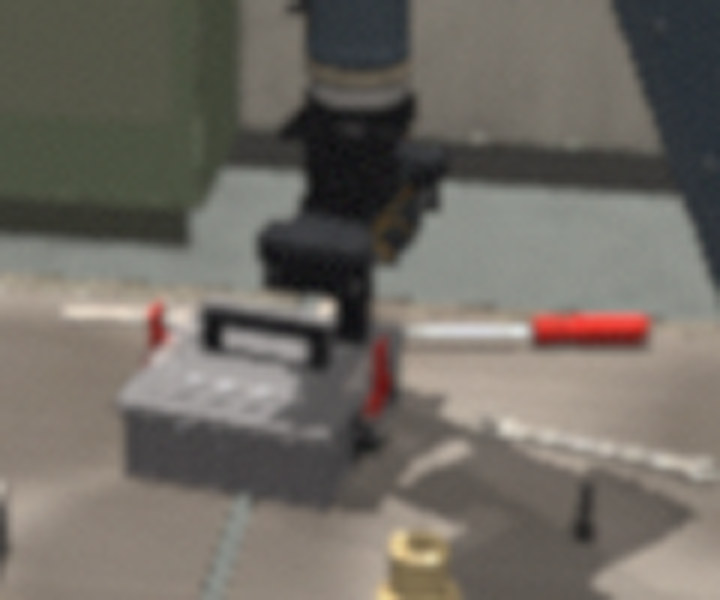

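Call:
{"op": "step_arm", "data": {
  "motion": [
    [[0, 0, 0, 0, 0, -5, 0], [0, 0, 0, 0, 0, -9, 0], [0, 0, 0, 0, 0, -9, 0], [0, 0, 0, -6, 1.2, -9, 0], [0, 0, 0, -12, 2.3, -9, 0], [0, 0, 0, -18, 3.5, -9, 0], [0, 0, 0, -24, 4.7, -9, 0], [0, 0, 0, -29, 5.6, -9, 0], [0, 0, 0, -33, 6.4, -9, 0], [0, 0, 0, -33, 6.4, -9, 0], [0, 0, 0, -33, 6.4, -9, 0]]
  ]
}}

```text
time_s: 2.67
position: [0.4268, -0.2196, 0.2597]
tcp_rot: [[-0.002, 0.982, -0.191], [0.001, -0.191, -0.982], [-1.0, -0.002, -0.001]]
force: [-0.1, -0.4, 0.3]
opening: 0.006
```

```bash
cat >> h.py <<'E'
def look(name,tag,box,scale=6):
    c=cap(name); u0,v0,u1,v1=box; b=c['frame'][v0:v1,u0:u1,::-1]
    cv2.imwrite(f'pics/{tag}.png',cv2.resize(b,None,fx=scale,fy=scale,interpolation=cv2.INTER_CUBIC)); return c
def st():
    s=bot.read_state(); print(round(s['time_s'],2),(s['position']*1000).round(1),'yaw',np.degrees(np.arctan2(s['tcp_rot'][1,2],s['tcp_rot'][0,2])).round(2),'down',s['tcp_rot'][:,0].round(3),'F',s['force'].round(1),'open',(s['opening']*87).round(1)); return s
E
python3 - <<'E'
from h import *
st(); look('side','v3',(200,100,320,200))
E
```

```text
Traceback (most recent call last):
  File "h.py", line 68, in st
    s=bot.read_state(); print(round(s['time_s'],2),(s['position']*1000).round(1),'yaw',np.degrees(np.arctan2(s['tcp_rot'][1,2],s['tcp_rot'][0,2])).round(2),'down',s['tcp_rot'][:,0].round(3),'F',s['force'].round(1),'open',(s['opening']*87).round(1)); return s
                                                                                                                                                                                                                             ^^^^^^^^^^^^^^^^^^^^^^^
AttributeError: 'float' object has no attribute 'round'
```

```bash
sed -i "s/(s\['opening'\]\*87).round(1)/round(float(s['opening'])*87,1)/" h.py
python3 - <<'E'
from h import *
st(); look('side','v3',(200,100,320,200))
E
```

```text
2.67 [ 426.8 -219.6  259.7] yaw -101.02 down [-0.002  0.001 -1.   ] F [-0.1 -0.4  0.3] open 0.5
```

View pics/v3.png

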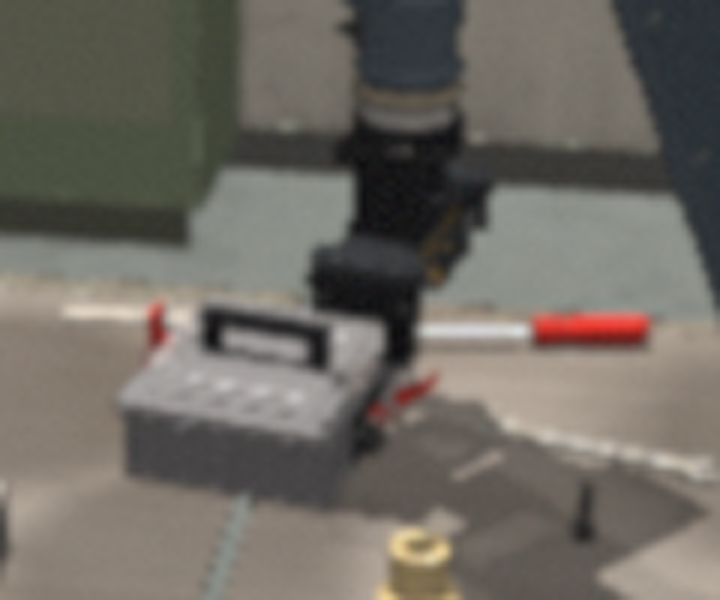

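Call:
{"op": "step_arm", "data": {
  "motion": [
    [[0, 0, 0, 0, 0, 25, 0], [0, 0, 0, 0, 0, 48, 0], [0, 0, 0, 38, -7, 48, 0], [0, 0, 0, 76, -14, 48, 0], [0, 0, 0, 114, -21, 48, 0], [0, 0, 0, 145, -27, 48, 0], [0, 0, 0, 162.4, -29.5, 48, 0], [0, 0, 0, 162.4, -29.5, 48, 0], [0, 0, 0, 162.4, -29.5, 48, 0], [0, 0, 0, 162.4, -29.5, 25, 0], [0, 0, 0, 162.4, -29.5, 10, 0], [0, 0, 0, 162.4, -29.5, 10, 0]]
  ]
}}

```text
time_s: 3.72
position: [0.5871, -0.2482, 0.2665]
tcp_rot: [[-0.008, 0.981, -0.191], [0.005, -0.191, -0.982], [-1.0, -0.009, -0.003]]
force: [-1.8, 0.6, 0.1]
opening: 0.008
```

```bash

python3 - <<'E'
from h import *
st(); look('side','v4',(200,100,320,200))
E
```

```text
3.72 [ 587.1 -248.2  266.5] yaw -101.03 down [-0.008  0.005 -1.   ] F [-1.8  0.6  0.1] open 0.7
```

View pics/v4.png

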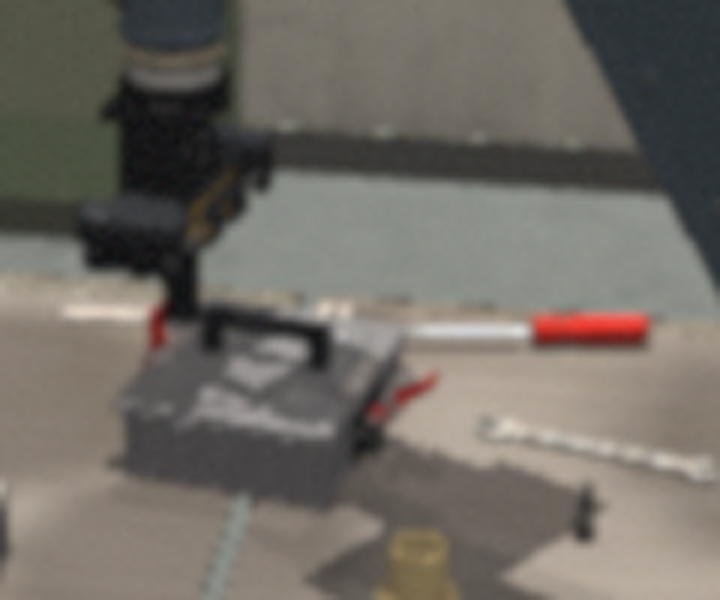

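Call:
{"op": "step_arm", "data": {
  "motion": [
    [[0, 0, 0, 0, 0, -4, 0], [0, 0, 0, 0, 0, -8, 0], [0, 0, 0, 6, -1.2, -8, 0], [0, 0, 0, 12, -2.3, -8, 0], [0, 0, 0, 18, -3.5, -8, 0], [0, 0, 0, 24, -4.7, -8, 0], [0, 0, 0, 30, -5.8, -8, 0], [0, 0, 0, 35, -6.8, -8, 0], [0, 0, 0, 35, -6.8, -8, 0], [0, 0, 0, 35, -6.8, -8, 0]]
  ]
}}

```text
time_s: 4.6
position: [0.6259, -0.2564, 0.2624]
tcp_rot: [[0.002, 0.982, -0.191], [-0.001, -0.191, -0.982], [-1.0, 0.003, 0.001]]
force: [-0.1, 0.1, -0.4]
opening: 0.01
```

```bash

python3 - <<'E'
from h import *
st(); look('side','v5',(200,100,320,200))
E
```

```text
4.6 [ 625.9 -256.4  262.4] yaw -100.99 down [ 0.002 -0.001 -1.   ] F [-0.1  0.1 -0.4] open 0.9
```

View pics/v5.png

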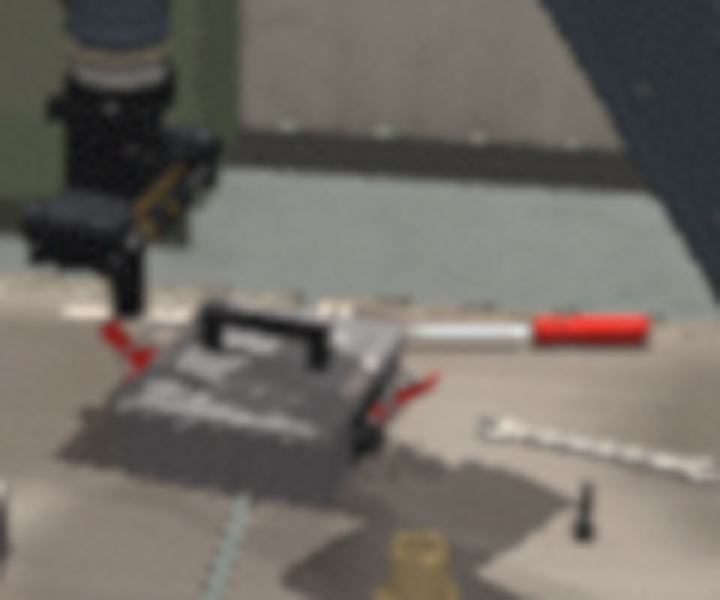

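Call:
{"op": "step_arm", "data": {
  "motion": [
    [[0, 0, 0, 0, 0, 35, 45], [0, 0, 0, 0, 0, 60, 45], [0, 0, 0, -35, 7, 60, 45], [0, 0, 0, -70, 14, 60, 45], [0, 0, 0, -100.4, 19.5, 60, 45], [0, 0, 0, -100.4, 19.5, 60, 45], [0, 0, 0, -100.4, 19.5, 60, 45], [0, 0, 0, -100.4, 19.5, 60, 45]]
  ]
}}

```text
time_s: 5.32
position: [0.5252, -0.2373, 0.3225]
tcp_rot: [[0.003, 0.982, -0.191], [-0.002, -0.191, -0.982], [-1.0, 0.003, 0.001]]
force: [0.5, 0.4, 0.0]
opening: 0.483
```

```bash

python3 - <<'E'
from h import *
st(); look('side','v6',(200,100,320,200))
E
```

```text
5.32 [ 525.2 -237.3  322.5] yaw -101.04 down [ 0.003 -0.002 -1.   ] F [0.5 0.4 0. ] open 42.0
```

View pics/v6.png

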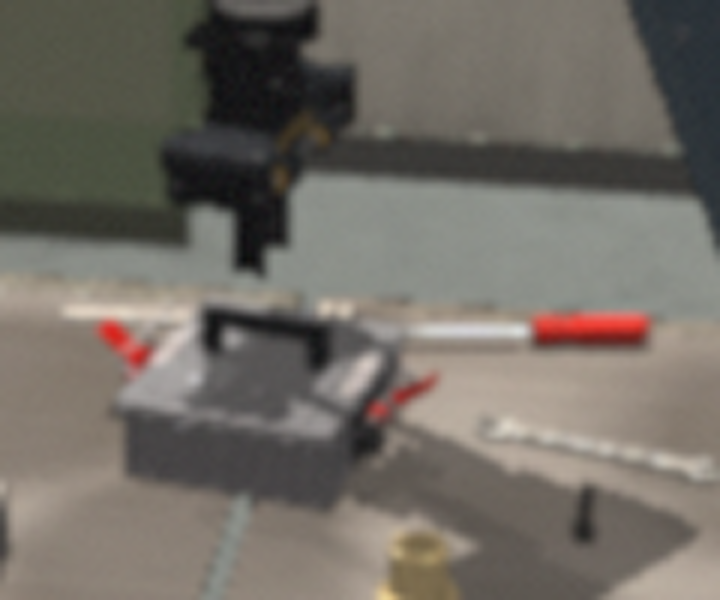

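Call:
{"op": "step_arm", "data": {
  "motion": [
    [[0, 0, 0, 0, 0, -25, 45], [0, 0, 0, 0, 0, -50, 45], [0, 0, 0, 0, 0, -65, 45], [0, 0, 0, 0, 0, -68, 45], [0, 0, 0, 0, 0, -68, 45], [0, 0, 0, 0, 0, -68, 0], [0, 0, 0, 0, 0, -68, 0], [0, 0, 0, 0, 0, -68, 0], [0, 0, 0, 0, 0, -68, 0], [0, 0, 0, 0, 0, -68, 0], [0, 0, 0, 0, 0, -68, 0], [0, 0, 0, 0, 0, -68, 0]]
  ]
}}

```text
time_s: 6.37
position: [0.5247, -0.237, 0.2545]
tcp_rot: [[0.001, 0.982, -0.191], [-0.001, -0.191, -0.982], [-1.0, 0.001, 0.001]]
force: [0.2, -0.9, 3.1]
opening: 0.181
```

```bash

python3 - <<'E'
from h import *
st()
E
```

```text
6.37 [ 524.7 -237.   254.5] yaw -101.0 down [ 0.001 -0.001 -1.   ] F [ 0.2 -0.9  3.1] open 15.7
```

Call:
{"op": "step_arm", "data": {
  "motion": [
    [[0, 0, 0, 0, 0, 5, 0], [0, 0, 0, 0, 0, 10, 0], [0, 0, 0, 0, 0, 18, 0], [0, 0, 0, 0, 0, 28, 0], [0, 0, 0, 0, 0, 40, 0], [0, 0, 0, 0, 0, 55, 0], [0, 0, 0, 0, 0, 70, 0], [0, 0, 0, 0, 0, 80, 0], [0, 0, 0, 0, 0, 80, 0], [0, 0, 0, 0, 0, 80, 0]]
  ]
}}

```text
time_s: 7.2
position: [0.5246, -0.2367, 0.3346]
tcp_rot: [[0.001, 0.982, -0.191], [-0.001, -0.191, -0.982], [-1.0, 0.001, 0.001]]
force: [-0.1, -0.5, -4.1]
opening: 0.181
```

```bash

python3 - <<'E'
from h import *
st(); look('side','v7',(180,80,320,200),5)
E
```

```text
7.2 [ 524.6 -236.7  334.6] yaw -101.0 down [ 0.001 -0.001 -1.   ] F [-0.1 -0.5 -4.1] open 15.8
```

View pics/v7.png

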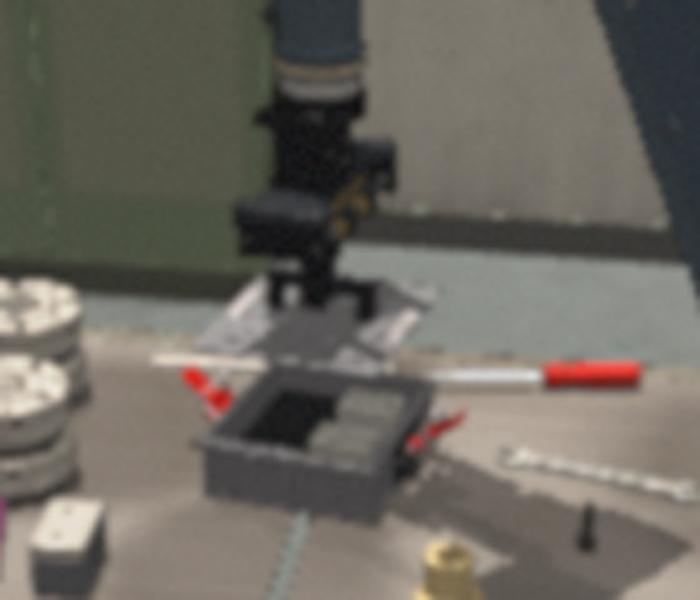

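Call:
{"op": "step_arm", "data": {
  "motion": [
    [[0, 0, 1, 1, 25, 0, 0], [0, 0, 3, 2, 60, 0, 0], [0, 0, 6, 4, 95, 0, 0], [0, 0, 8, 6, 130, 0, 0], [0, 0, 10, 8, 165, 0, 0], [0, 0, 11, 9, 200, 0, 0], [0, 0, 11, 10, 225, 0, 0], [0, 0, 11, 10.4, 241.7, 0, 0], [0, 0, 11, 10.4, 241.7, -20, 0], [0, 0, 11, 10.4, 241.7, -50, 0], [0, 0, 11, 10.4, 241.7, -80, 0], [0, 0, 11, 10.4, 241.7, -80, 0]]
  ]
}}

```text
time_s: 8.25
position: [0.5324, 0.0056, 0.2482]
tcp_rot: [[-0.013, 1.0, 0.0], [0.003, 0.0, -1.0], [-1.0, -0.013, -0.003]]
force: [-1.4, 0.7, -3.0]
opening: 0.179
```

```bash

python3 - <<'E'
from h import *
st(); look('side','v8',(180,80,320,230),4);c=look('top','v8t',(150,100,420,250),2.5)
E
```

```text
8.25 [532.4   5.6 248.2] yaw -89.98 down [-0.013  0.003 -1.   ] F [-1.4  0.7 -3. ] open 15.6
```

View pics/v8.png

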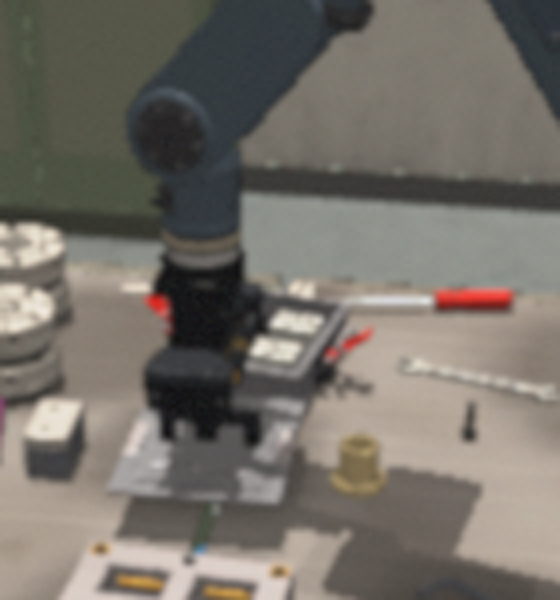

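View pics/v8t.png

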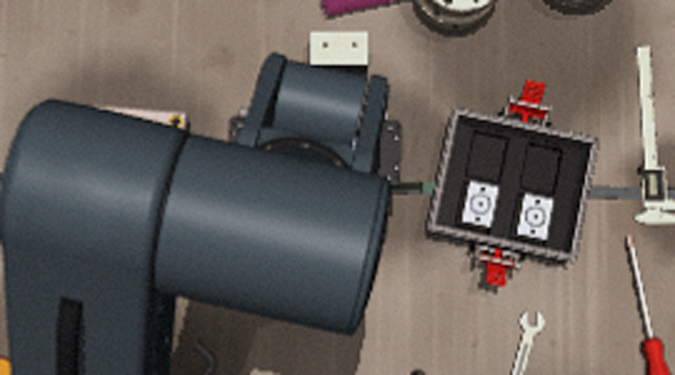

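Call:
{"op": "step_arm", "data": {
  "motion": [
    [[0, 0, 0, 0, 0, -12, 0], [0, 0, 0, 0, 0, -24, 0], [0, 0, 0, 0, 0, -34, 0], [0, 0, 0, 0, 0, -42, 0], [0, 0, 0, 0, 0, -47, 0], [0, 0, 0, 0, 0, -49, 0], [0, 0, 0, 0, 0, -49, 0], [0, 0, 0, 0, 0, -49, 0]]
  ]
}}

```text
time_s: 9.02
position: [0.5352, 0.0049, 0.2051]
tcp_rot: [[0.001, 1.0, -0.0], [-0.0, -0.0, -1.0], [-1.0, 0.001, 0.0]]
force: [0.1, -0.1, -3.0]
opening: 0.18
```

```bash

python3 - <<'E'
from h import *
st(); c=load('top')
P=cloud(c)
# case rim fit
C,o=edgefit(c,(.5255,-.2369),np.radians(-11),.075,.088,.056,8,.85,.4); print(C.round(4),{k:np.round(v,2) for k,v in o.items()})
g=cv2.cvtColor(c['frame'],cv2.COLOR_RGB2GRAY)
m=((g>150)).astype(np.uint8); M=np.zeros_like(m); M[165:205,325:375]=m[165:205,325:375]
M=cv2.morphologyEx(M,cv2.MORPH_CLOSE,np.ones((3,3),np.uint8))
cs,_=cv2.findContours(M,cv2.RETR_EXTERNAL,cv2.CHAIN_APPROX_NONE)
for k in cs:
    if cv2.contourArea(k)>60:
        W=onplane(c,k[:,0],.05)[:,:2]; r=cv2.minAreaRect((W*1000).astype(np.float32)); print(np.round(r[0],1),np.round(r[1],1),ang(r))
        C2,o=edgefit(c,np.array(r[0])/1000,np.radians(-11),.025,.018,.05,5,.7); print('ins',C2.round(4),{k:np.round(v,2) for k,v in o.items()})
E
```

```text
9.02 [535.2   4.9 205.1] yaw -90.01 down [ 0.001 -0.    -1.   ] F [ 0.1 -0.1 -3. ] open 15.7
[ 0.5254 -0.2375] {'+x': array([-6.  , -0.07, 22.  ,  0.64]), '-x': array([-6.03, -0.35, 15.  ,  0.49]), '+y': array([-5.89, -0.19, 15.  ,  0.46]), '-y': array([-4.59,  0.03, 22.  ,  0.54])}
[ 486.2 -264.6] [35.1 48.1] -10.199165344238281
ins [ 0.4869 -0.2647] {'+x': array([ 1.06, -1.62, 37.  ,  0.64]), '-x': array([-0.36,  1.44, 35.  ,  0.59]), '+y': array([-0.26,  1.14, 36.  ,  0.62]), '-y': array([-0.27,  0.55, 36.  ,  0.54])}
[ 500.  -197.9] [34.3 48.9] -10.704322814941406
ins [ 0.5006 -0.1981] {'+x': array([ 0.93, -2.56, 36.  ,  0.6 ]), '-x': array([-0.19,  1.3 , 38.  ,  0.61]), '+y': array([-0.16,  0.09, 38.  ,  0.54]), '-y': array([-0.11,  0.33, 37.  ,  0.64])}
```

Call:
{"op": "step_arm", "data": {
  "motion": [
    [[0, 0, 0, 0, 0, -1.5, 0], [0, 0, 0, 0, 0, -3, 0], [0, 0, 0, 0, 0, -3.5, 0], [0, 0, 0, 0, 0, -3.5, 0], [0, 0, 0, 0, 0, -3.5, 0]]
  ]
}}

```text
time_s: 9.43
position: [0.5352, 0.005, 0.2025]
tcp_rot: [[0.002, 1.0, 0.0], [-0.0, 0.0, -1.0], [-1.0, 0.002, 0.0]]
force: [-0.1, 0.7, 5.1]
opening: 0.18
```

```bash

python3 - <<'E'
from h import *
st(); look('side','v9',(180,80,320,230),4)
E
```

```text
9.43 [535.2   5.  202.5] yaw -90.0 down [ 0.002 -0.    -1.   ] F [-0.1  0.7  5.1] open 15.7
```

View pics/v9.png

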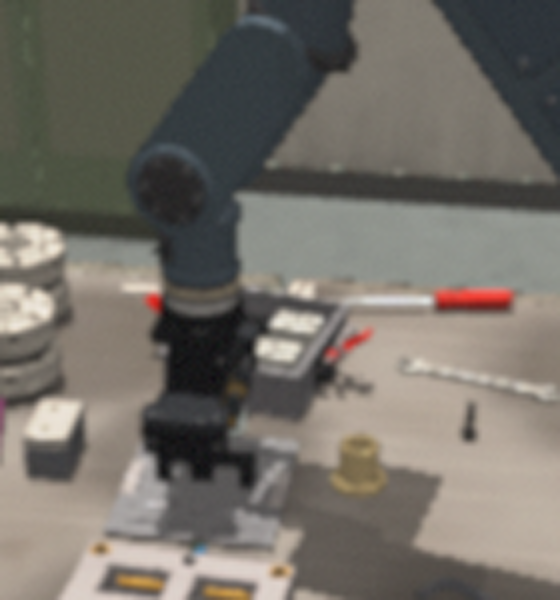

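Lid has landed (contact force up +8 N). Release, rise, and go above the first insert.

Call:
{"op": "step_arm", "data": {
  "motion": [
    [[0, 0, 0, 0, 0, 0, 45], [0, 0, 0, 0, 0, 0, 45], [0, 0, 0, 0, 0, 0, 45], [0, 0, 0, 0, 0, 0, 45], [0, 0, 0, 0, 0, 25, 52], [0, 0, 0, 0, 0, 60, 52], [0, 0, 0, 0, 0, 95, 52], [0, 0, -4, -10, -40, 110, 52], [0, 0, -8, -18, -80, 110, 52], [0, 0, -10.3, -24, -120, 110, 52], [0, 0, -10.3, -30, -160, 110, 52], [0, 0, -10.3, -34.6, -203, 110, 52]]
  ]
}}

```text
time_s: 10.48
position: [0.4997, -0.1978, 0.3115]
tcp_rot: [[-0.0, 0.984, -0.178], [0.0, -0.178, -0.984], [-1.0, -0.0, -0.0]]
force: [-0.2, 0.4, -0.2]
opening: 0.594
```

```bash

python3 - <<'E'
from h import *
st(); look('side','v10',(180,80,320,230),4)
E
```

```text
10.48 [ 499.7 -197.8  311.5] yaw -100.28 down [-0.  0. -1.] F [-0.2  0.4 -0.2] open 51.6
```

View pics/v10.png

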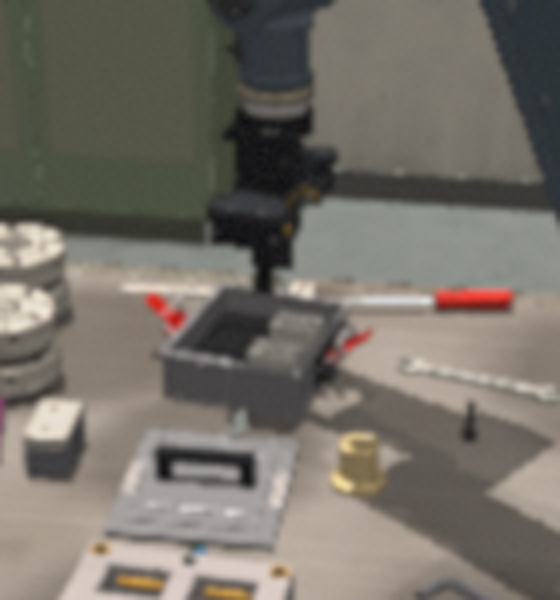

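Call:
{"op": "step_arm", "data": {
  "motion": [
    [[0, 0, 0, 0.5, 0, -35, 52], [0, 0, 0, 0.5, 0, -65, 52], [0, 0, 0, 0.5, 0, -85, 52], [0, 0, 0, 0.5, 0, -95, 52], [0, 0, 0, 0.5, 0, -99.5, 52], [0, 0, 0, 0.5, 0, -99.5, 52], [0, 0, 0, 0.5, 0, -99.5, 30], [0, 0, 0, 0.5, 0, -99.5, 30], [0, 0, 0, 0.5, 0, -99.5, 30], [0, 0, 0, 0.5, 0, -99.5, 30], [0, 0, 0, 0.5, 0, -99.5, 30]]
  ]
}}

```text
time_s: 11.45
position: [0.5017, -0.197, 0.2131]
tcp_rot: [[0.003, 0.984, -0.179], [-0.002, -0.179, -0.984], [-1.0, 0.003, 0.002]]
force: [-0.4, -1.6, 5.5]
opening: 0.407
```

```bash

python3 - <<'E'
from h import *
st()
E
```

```text
11.45 [ 501.7 -197.   213.1] yaw -100.28 down [ 0.003 -0.002 -1.   ] F [-0.4 -1.6  5.5] open 35.4
```

Call:
{"op": "step_arm", "data": {
  "motion": [
    [[0, 0, 0, 0, 0, 5, 30], [0, 0, 0, 0, 0, 15, 30], [0, 0, 0, 0, 0, 30, 30], [0, 0, 0, 0, 0, 50, 30], [0, 0, 0, 0, 0, 75, 30], [0, 0, 0, 0, 0, 100, 30], [0, 0, 0, 0, 0, 110, 30], [0, 0, 0, 0, 0, 110, 30]]
  ]
}}

```text
time_s: 12.12
position: [0.5014, -0.1964, 0.3244]
tcp_rot: [[0.004, 0.984, -0.179], [-0.003, -0.179, -0.984], [-1.0, 0.005, 0.002]]
force: [-0.3, -0.0, -3.6]
opening: 0.412
```

```bash

python3 - <<'E'
from h import *
st(); c=look('side','v11',(180,80,320,230),4); 
P=cloud(c)
c=load('top'); c['frame']=cv2.imread('pics/top0.png')[:,:,::-1].copy()
C=np.array((.5214,.2517));th=np.radians(-3.45);R=np.array([[np.cos(th),-np.sin(th)],[np.sin(th),np.cos(th)]])
for x in(-37,37):
  for y in(-36,36):
    p=C+R@np.array([x,y])/1000
    q,o=edgefit(c,p,th,.0265,.0195,.045,5,.7); print(p.round(4),q.round(4),{k:np.round(v,2)[[0,1,3]] for k,v in o.items()})
E
```

```text
12.12 [ 501.4 -196.4  324.4] yaw -100.3 down [ 0.004 -0.003 -1.   ] F [-0.3 -0.  -3.6] open 35.8
[0.4823 0.218 ] [0.4812 0.2197] {'+x': array([0.99, 3.73, 0.53]), '-x': array([3.4 , 5.52, 0.31]), '+y': array([ 0.74, -0.29,  0.31]), '-y': array([-2.51,  1.46,  0.43])}
[0.4866 0.2899] [0.4855 0.2907] {'+x': array([0.81, 3.41, 0.55]), '-x': array([3.24, 4.36, 0.37]), '+y': array([0.02, 0.9 , 0.57]), '-y': array([-1.59,  0.08,  0.54])}
[0.5562 0.2135] [0.5549 0.2145] {'+x': array([ 0.58, -4.18,  0.3 ]), '-x': array([3.13, 6.37, 0.32]), '+y': array([0.5 , 5.35, 0.39]), '-y': array([ -1.23, -14.49,   0.48])}
[0.5605 0.2854] [0.5595 0.2873] {'+x': array([ 0.78, -4.23,  0.24]), '-x': array([2.94, 4.88, 0.35]), '+y': array([ 1.43, -1.75,  0.56]), '-y': array([-2.16, -0.1 ,  0.67])}
```

View pics/v11.png

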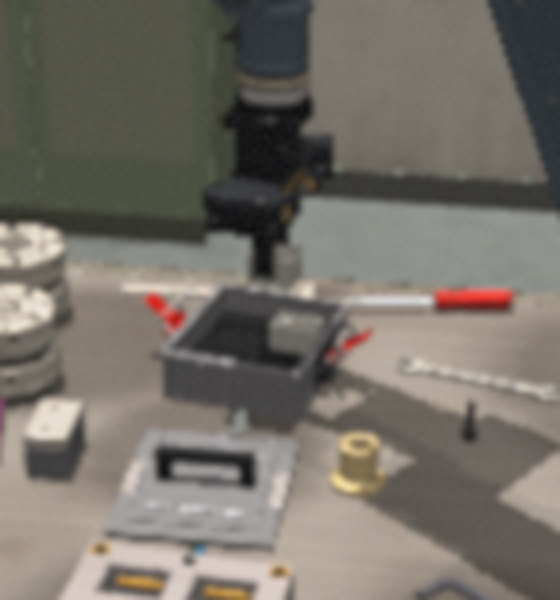

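```bash

python3 - <<'E'
from h import *
c=load('side'); b=c['frame'][110:165,220:275,::-1]
cv2.imwrite('pics/v12.png',cv2.resize(b,None,fx=10,fy=10,interpolation=cv2.INTER_CUBIC))
P=cloud(c)
for v in (138,142,146): print(v,[(u,*(P[v,u]*1000).round(0)) for u in range(236,262,2)])
E
```

```text
138 [(236, np.float64(533.0), np.float64(-113.0), np.float64(212.0)), (238, np.float64(526.0), np.float64(-115.0), np.float64(212.0)), (240, np.float64(518.0), np.float64(-113.0), np.float64(213.0)), (242, np.float64(510.0), np.float64(-110.0), np.float64(215.0)), (244, np.float64(501.0), np.float64(-106.0), np.float64(217.0)), (246, np.float64(494.0), np.float64(-109.0), np.float64(216.0)), (248, np.float64(486.0), np.float64(-103.0), np.float64(219.0)), (250, np.float64(479.0), np.float64(-107.0), np.float64(218.0)), (252, np.float64(486.0), np.float64(-218.0), np.float64(170.0)), (254, np.float64(297.0), np.float64(1181.0), np.float64(787.0)), (256, np.float64(297.0), np.float64(1181.0), np.float64(787.0)), (258, np.float64(297.0), np.float64(1181.0), np.float64(787.0)), (260, np.float64(297.0), np.float64(1181.0), np.float64(787.0))]
142 [(236, np.float64(955.0), np.float64(-2425.0), np.float64(-861.0)), (238, np.float64(928.0), np.float64(-2390.0), np.float64(-844.0)), (240, np.float64(910.0), np.float64(-2409.0), np.float64(-851.0)), (242, np.float64(891.0), np.float64(-2422.0)
[... 773 characters left out ...]
), np.float64(-2329.0), np.float64(-859.0)), (242, np.float64(521.0), np.float64(-178.0), np.float64(150.0)), (244, np.float64(512.0), np.float64(-172.0), np.float64(153.0)), (246, np.float64(503.0), np.float64(-165.0), np.float64(157.0)), (248, np.float64(495.0), np.float64(-166.0), np.float64(157.0)), (250, np.float64(488.0), np.float64(-177.0), np.float64(153.0)), (252, np.float64(481.0), np.float64(-178.0), np.float64(153.0)), (254, np.float64(474.0), np.float64(-187.0), np.float64(149.0)), (256, np.float64(733.0), np.float64(-2360.0), np.float64(-862.0)), (258, np.float64(708.0), np.float64(-2321.0), np.float64(-842.0)), (260, np.float64(690.0), np.float64(-2349.0), np.float64(-853.0))]
```

View pics/v12.png

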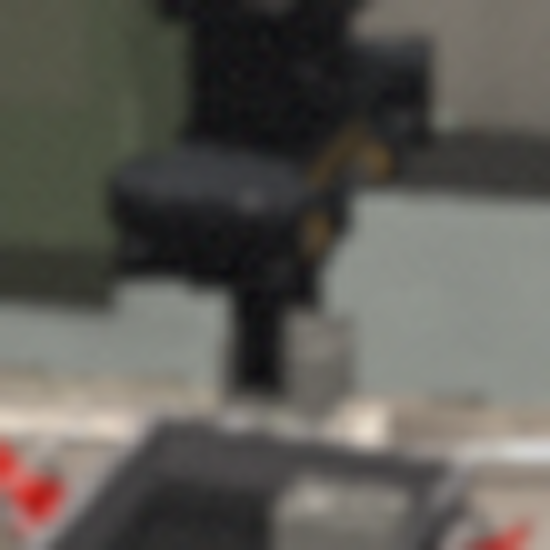

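Call:
{"op": "step_arm", "data": {
  "motion": [
    [[0, 0, 1, -1, 20, 0, 30], [0, 0, 2, -2, 55, 0, 30], [0, 0, 3, -4, 95, 0, 30], [0, 0, 4, -6, 135, 0, 30], [0, 0, 5, -8, 175, 0, 30], [0, 0, 6, -10, 215, 0, 30], [0, 0, 6.85, -12, 255, 0, 30], [0, 0, 6.85, -14, 295, 0, 30], [0, 0, 6.85, -16, 335, 0, 30], [0, 0, 6.85, -18, 375, 0, 30], [0, 0, 6.85, -19, 405, 0, 30], [0, 0, 6.85, -19.1, 414.4, 0, 30]]
  ]
}}

```text
time_s: 13.17
position: [0.4804, 0.2218, 0.3199]
tcp_rot: [[-0.004, 0.998, -0.056], [0.001, -0.056, -0.998], [-1.0, -0.004, -0.001]]
force: [-0.7, 1.0, -4.3]
opening: 0.414
```

Call:
{"op": "step_arm", "data": {
  "motion": [
    [[0, 0, 0, 0, 0, -15, 30], [0, 0, 0, 0, 0, -30, 30], [0, 0, 0, 0, 0, -30, 30], [0, 0, 0, 0, 0, -30, 30]]
  ]
}}

```text
time_s: 13.5
position: [0.4811, 0.2174, 0.2899]
tcp_rot: [[-0.005, 0.998, -0.061], [-0.001, -0.061, -0.998], [-1.0, -0.005, 0.002]]
force: [-0.2, -0.3, -3.4]
opening: 0.407
```

```bash

python3 - <<'E'
from h import *
st(); c=look('side','v13',(170,150,270,270),5); 
P=cloud(c)
E
```

```text
13.5 [481.1 217.4 289.9] yaw -93.47 down [-0.005 -0.001 -1.   ] F [-0.2 -0.3 -3.4] open 35.4
```

View pics/v13.png

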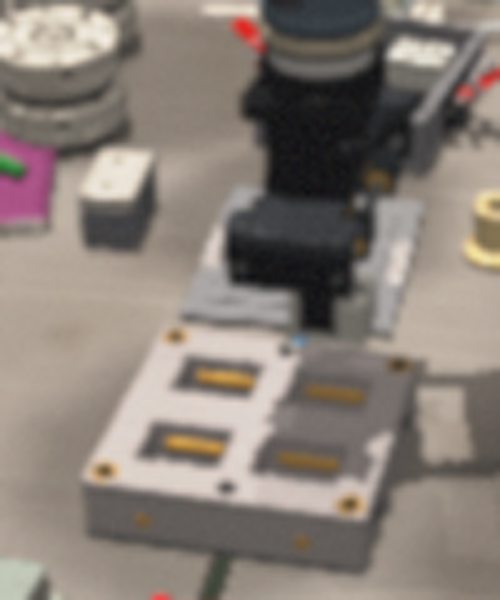

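```bash

python3 - <<'E'
from h import *
c=load('side'); b=c['frame'][190:225,215:255,::-1]
cv2.imwrite('pics/v14.png',cv2.resize(b,None,fx=15,fy=15,interpolation=cv2.INTER_NEAREST))
P=cloud(c); s=st(); th=np.radians(-3.45);R=np.array([[np.cos(th),-np.sin(th)],[np.sin(th),np.cos(th)]])
g=cv2.cvtColor(c['frame'],cv2.COLOR_RGB2GRAY)
for v in range(204,217,2):
    L=(P[v,225:250,:2]-s['position'][:2])@R*1000
    print(v,[(u+225,int(a),int(bb),int(z*1000),int(gg)) for u,((a,bb),z,gg) in enumerate(zip(L,P[v,225:250,2],g[v,225:250])) if abs(a)<60 and abs(bb)<60])
E
```

```text
13.55 [481.7 217.4 290.8] yaw -93.49 down [-0.003 -0.001 -1.   ] F [ 0.6 -0.3 -3.7] open 35.5
204 []
206 [(241, -20, -7, 124, 99), (242, -22, -10, 123, 119), (243, -26, -9, 124, 128), (244, -29, -8, 125, 134), (245, -31, -14, 122, 147)]
208 [(241, -22, 2, 124, 96), (242, -25, 0, 123, 106), (243, -28, 1, 124, 111), (244, -30, -3, 121, 120), (245, -32, -11, 116, 143)]
210 [(228, 15, 18, 121, 111), (229, 12, 16, 121, 84), (230, 6, 28, 130, 51), (231, 2, 29, 131, 25), (232, 0, 31, 132, 20), (233, -3, 30, 133, 24), (234, -6, 27, 131, 25), (235, -9, 28, 132, 27), (236, -13, 30, 134, 50), (237, -13, 17, 125, 81), (238, -15, 15, 124, 96), (239, -18, 13, 123, 100), (240, -22, 15, 125, 112), (241, -25, 14, 125, 128), (242, -27, 10, 122, 128), (243, -30, 11, 123, 117), (244, -32, 4, 119, 115), (245, -31, -13, 107, 142)]
212 [(228, 15, 18, 114, 112), (229, 12, 19, 115, 84), (230, 6, 27, 122, 51), (231, 2, 30, 124, 23), (232, 1, 25, 121, 20), (233, -2, 28, 123, 25), (234, -5, 24, 121, 25), (235, -9, 29, 125, 27), (236, -12, 26, 124, 56), (237, -14, 22, 121, 88), (238, -16, 20, 120, 105), (239, -1
[... 321 characters left out ...]
234, -5, 28, 116, 20), (235, -8, 26, 115, 26), (236, -12, 27, 117, 54), (237, -14, 24, 115, 85), (238, -15, 16, 110, 105), (239, -18, 15, 110, 107), (240, -22, 18, 112, 107), (241, -26, 20, 114, 105), (242, -29, 21, 115, 103), (243, -32, 17, 113, 101), (244, -32, 2, 103, 125)]
216 [(228, 16, 17, 98, 106), (229, 13, 16, 97, 99), (230, 7, 27, 106, 86), (231, 3, 27, 107, 82), (232, 1, 23, 104, 80), (233, -2, 26, 107, 78), (234, -5, 28, 109, 72), (235, -8, 26, 108, 68), (236, -12, 28, 110, 71), (237, -14, 23, 107, 89), (238, -16, 19, 104, 104), (239, -19, 17, 103, 107), (240, -22, 18, 104, 106), (241, -25, 18, 105, 106), (242, -29, 19, 106, 104), (243, -31, 15, 104, 102), (244, -32, 2, 95, 110)]
```

View pics/v14.png

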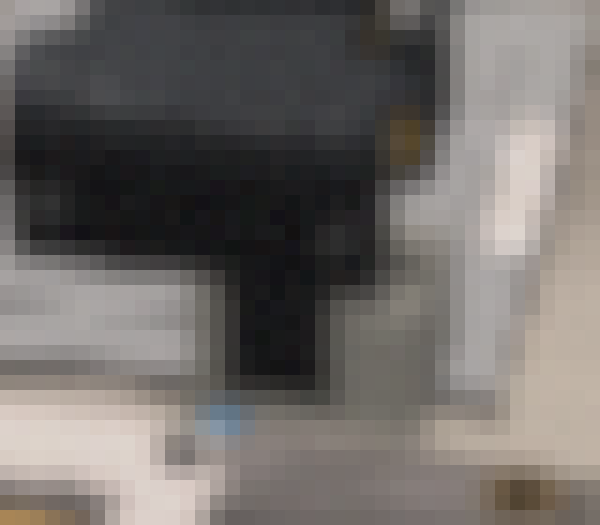

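```bash

python3 - <<'E'
from h import *
c=load('side'); c['frame']=cv2.imread('pics/side0.png')[:,:,::-1].copy()
C,o=edgefit(c,(.5214,.2517),np.radians(-3.45),.088,.083,.045,8); print(C.round(4),{k:np.round(v,2) for k,v in o.items()})
hsv=cv2.cvtColor(c['frame'],cv2.COLOR_RGB2HSV)
m=((hsv[...,1]>110)&(hsv[...,0]>10)&(hsv[...,0]<30)).astype(np.uint8); m[:210]=0;m[265:]=0;m[:,:185]=0;m[:,255:]=0
n,l,s,ce=cv2.connectedComponentsWithStats(m)
for i in range(1,n): 
    if s[i][4]>3: print('o',s[i],ce[i].round(1),onplane(c,ce[i],.045)[0].round(4), onplane(c,ce[i],.027)[0].round(4))
E
```

```text
[0.5186 0.2547] {'+x': array([-2.32,  0.23, 33.  ,  0.53]), '-x': array([ 3.54,  0.82, 34.  ,  0.69]), '+y': array([ 2.65, -0.08, 29.  ,  0.57]), '-y': array([-2.96,  0.58, 28.  ,  1.29])}
o [210 224  10   4  27] [214.4 225.1] [0.5486 0.2178 0.045 ] [0.5547 0.1944 0.027 ]
o [231 227  11   3  29] [236. 228.] [0.4761 0.2225 0.045 ] [0.4805 0.1992 0.027 ]
o [203 237  12   4  32] [208.5 238.5] [0.5514 0.2879 0.045 ] [0.5576 0.2663 0.027 ]
o [225 240  12   4  34] [230.8 241.5] [0.48   0.2923 0.045 ] [0.4844 0.2708 0.027 ]
o [238 250   4   2   7] [239.7 250.6] [0.4459 0.33   0.045 ] [0.4495 0.3093 0.027 ]
```

Call:
{"op": "step_arm", "data": {
  "motion": [
    [[0, 0, 0, 3, 0.2, -15, 30], [0, 0, 0, 5.5, 0.3, -30, 30], [0, 0, 0, 5.5, 0.3, -40, 30], [0, 0, 0, 5.5, 0.3, -42, 30], [0, 0, 0, 5.5, 0.3, -42, 30], [0, 0, 0, 5.5, 0.3, -42, 30]]
  ]
}}

```text
time_s: 14.05
position: [0.4876, 0.2181, 0.2502]
tcp_rot: [[0.0, 0.998, -0.061], [0.0, -0.061, -0.998], [-1.0, 0.0, -0.0]]
force: [-0.2, 0.4, -2.5]
opening: 0.409
```

```bash

cat > m.py <<'E'
from h import *
def rel(rows,us):
    s=st(); c=load('side'); P=cloud(c); th=np.radians(-3.45);R=np.array([[np.cos(th),-np.sin(th)],[np.sin(th),np.cos(th)]])
    g=cv2.cvtColor(c['frame'],cv2.COLOR_RGB2GRAY)
    for v in rows:
        L=(P[v,us[0]:us[1],:2]-s['position'][:2])@R*1000
        print(v,[(u+us[0],int(a),int(bb),int(z*1000),int(gg)) for u,((a,bb),z,gg) in enumerate(zip(L,P[v,us[0]:us[1],2],g[v,us[0]:us[1]])) if abs(a)<60 and abs(bb)<60])
E
python3 - <<'E'
from m import *
look('side','v15',(205,195,265,255),10); rel(range(216,232,3),(224,250))
E
```

```text
14.1 [487.7 218.2 250.5] yaw -93.47 down [ 0.001  0.    -1.   ] F [ 0.   0.5 -3.5] open 35.6
216 [(239, -18, -10, 83, 129), (240, -21, -12, 82, 135), (241, -25, -11, 84, 133), (242, -28, -11, 84, 124)]
219 [(239, -23, 7, 85, 126), (240, -26, 8, 86, 125), (241, -28, 3, 83, 118), (242, -29, -5, 77, 120)]
222 [(224, 35, -22, 42, 208), (225, 32, -24, 41, 176), (226, 17, 16, 73, 121), (227, 14, 15, 73, 83), (228, 7, 26, 82, 45), (229, 4, 28, 84, 23), (230, 1, 27, 84, 19), (231, -1, 24, 82, 18), (232, -5, 28, 85, 22), (233, -7, 25, 84, 32), (234, -12, 30, 88, 67), (235, -12, 19, 80, 93), (236, -16, 19, 81, 104), (237, -18, 15, 78, 108), (238, -23, 21, 83, 109), (239, -26, 20, 83, 110), (240, -29, 20, 84, 104), (241, -30, 12, 78, 98), (242, -30, -3, 66, 104), (243, -26, -36, 42, 117), (244, -29, -34, 44, 123), (245, -33, -35, 44, 123), (246, -35, -38, 42, 117), (247, -39, -38, 43, 107), (248, -42, -40, 42, 89), (249, -45, -40, 42, 83)]
225 [(224, 31, -8, 41, 209), (225, 27, -5, 44, 176), (226, 17, 16, 61, 123), (227, 13, 19, 64, 88), (228, 8, 25, 70, 58), (229, 3, 31, 75, 39), (230, 1, 26, 
[... 1032 characters left out ...]
, 114), (247, -45, -8, 41, 115), (248, -49, -7, 42, 114), (249, -51, -11, 39, 113)]
231 [(224, 22, 25, 43, 129), (225, 19, 24, 43, 121), (226, 16, 21, 42, 112), (227, 13, 22, 43, 107), (228, 10, 20, 42, 106), (229, 16, -12, 16, 105), (230, 14, -18, 11, 106), (231, 11, -18, 12, 104), (232, 8, -20, 11, 104), (233, 3, -16, 14, 103), (234, 1, -20, 12, 100), (235, -2, -19, 13, 98), (236, -5, -21, 13, 97), (237, -9, -17, 16, 94), (238, -13, -17, 16, 94), (239, -15, -21, 14, 95), (240, -19, -19, 16, 94), (241, -23, -18, 17, 93), (242, -26, -20, 16, 100), (243, -37, 13, 44, 108), (245, -42, 9, 42, 114), (246, -46, 11, 44, 115), (247, -49, 10, 44, 114), (248, -52, 6, 41, 115), (249, -55, 5, 41, 108)]
```

View pics/v15.png

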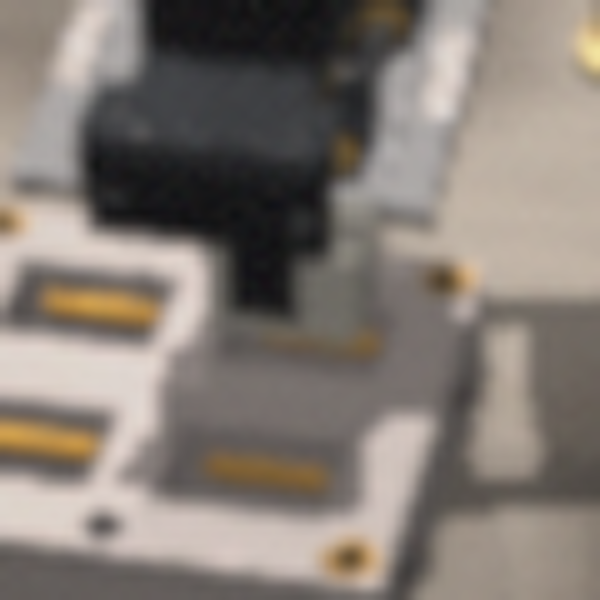

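```bash

python3 - <<'E'
from h import *
c=load('side'); s=bot.read_state(); th=np.radians(-3.45);R=np.array([[np.cos(th),-np.sin(th)],[np.sin(th),np.cos(th)]])
b=c['frame'][205:240,218:252,::-1]
cv2.imwrite('pics/v16.png',cv2.resize(b,None,fx=17,fy=17,interpolation=cv2.INTER_NEAREST))
Cs=np.array((.5186,.2547))
T=np.array(c['cam_to_world']);K=np.array([[c['fx'],0,c['cx']],[0,c['fy'],c['cy']],[0,0,1]],float)
def pj(p): 
    return cv2.projectPoints(((p-T[:3,3])@T[:3,:3]).reshape(1,1,3),np.zeros(3),np.zeros(3),K,c['dist_coeffs'])[0].ravel()
for y in(-55.5,-16.5):
  for x in(-63.5,-10.5):
    p=np.r_[Cs+R@np.array([x,y])/1000,.045]; print('pocket',x,y,pj(p).round(1))
E
```

```text
pocket -63.5 -55.5 [244.3 225.1]
pocket -10.5 -55.5 [228.6 223.1]
pocket -63.5 -16.5 [241.7 232.3]
pocket -10.5 -16.5 [225.6 230.2]
```

View pics/v16.png

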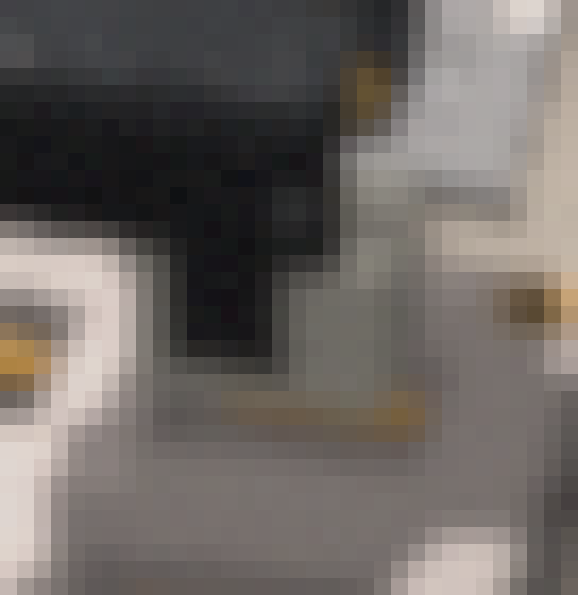

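```bash

python3 - <<'E'
from h import *
c=load('side'); th=np.radians(-3.45);R=np.array([[np.cos(th),-np.sin(th)],[np.sin(th),np.cos(th)]])
T=np.array(c['cam_to_world']);K=np.array([[c['fx'],0,c['cx']],[0,c['fy'],c['cy']],[0,0,1]],float)
def pj(p): 
    return cv2.projectPoints(((p-T[:3,3])@T[:3,:3]).reshape(1,1,3),np.zeros(3),np.zeros(3),K,c['dist_coeffs'])[0].ravel()
Cs=np.array((.5186,.2547))
for z in(.056,.088):
  for x,y in((-12,-18),(-62,-18),(-62,-54)):
    print(x,y,z,pj(np.r_[Cs+R@np.array([x,y])/1000,z]).round(1))
# compare known corners: plate corner holes / plate corners in side0 vs Cs prediction
f=cv2.imread('pics/side0.png')
cv2.imwrite('pics/v17.png',cv2.resize(f[210:270,180:260],None,fx=9,fy=9,interpolation=cv2.INTER_CUBIC))
for x in(-88,88):
  for y in(-83,83): print('corner',x,y,pj(np.r_[Cs+R@np.array([x,y])/1000,.045]).round(1), ((pj(np.r_[Cs+R@np.array([x,y])/1000,.045])-[180,210])*9).round(0))
for px in(-37,37):
  for py in (-36,36):
    print('pk',[ ((pj(np.r_[Cs+R@np.array([px+x,py+y])/1000,.045])-[180,210])*9).round(0).tolist() for x,y in((-26.5,-19.5),(26.5,-19.5),(26.5,19.5),(-26.5,19.5))])
E
```

```text
-12 -18 0.056 [226.1 227.2]
-62 -18 0.056 [241.3 229.2]
-62 -54 0.056 [243.8 222.6]
-12 -18 0.088 [225.8 219.1]
-62 -18 0.088 [241.3 221.1]
-62 -54 0.088 [243.7 214.6]
corner -88 -83 [253.3 221.2] [659. 101.]
corner -88 83 [242.4 253.7] [561. 394.]
corner 88 -83 [202.5 214.8] [203.  43.]
corner 88 83 [185.6 245.9] [ 50. 323.]
pk [[579.0, 136.0], [438.0, 118.0], [410.0, 182.0], [555.0, 201.0]]
pk [[534.0, 258.0], [386.0, 239.0], [356.0, 309.0], [508.0, 330.0]]
pk [[382.0, 111.0], [244.0, 93.0], [211.0, 156.0], [354.0, 174.0]]
pk [[328.0, 231.0], [183.0, 212.0], [147.0, 281.0], [296.0, 301.0]]
```

View pics/v17.png

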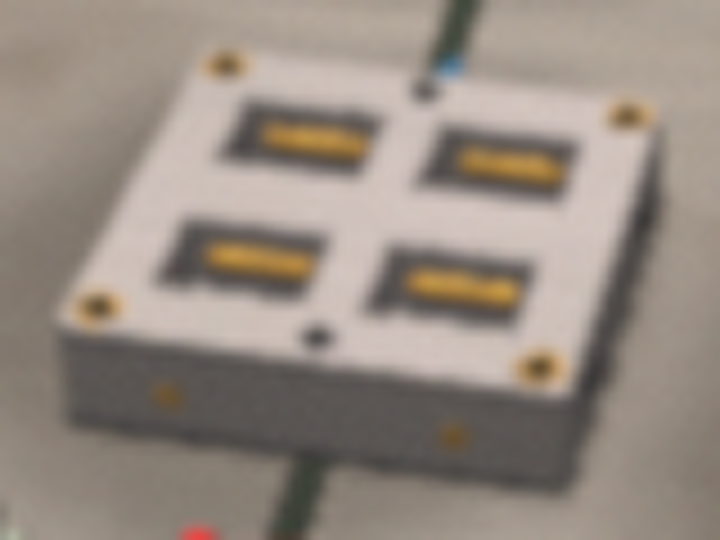

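Call:
{"op": "step_arm", "data": {
  "motion": [
    [[0, 0, 0, -1.2, -0.3, -3, 30], [0, 0, 0, -1.2, -0.3, -6, 30], [0, 0, 0, -1.2, -0.3, -9, 30], [0, 0, 0, -1.2, -0.3, -12, 30], [0, 0, 0, -1.2, -0.3, -14, 30], [0, 0, 0, -1.2, -0.3, -14, 30]]
  ]
}}

```text
time_s: 14.6
position: [0.4855, 0.218, 0.2354]
tcp_rot: [[-0.002, 0.998, -0.06], [-0.0, -0.06, -0.998], [-1.0, -0.002, 0.0]]
force: [-1.7, 1.1, -1.5]
opening: 0.415
```

```bash

python3 - <<'E'
from h import *
st(); look('side','v18',(205,195,265,255),10)
E
```

```text
14.6 [485.5 218.  235.4] yaw -93.45 down [-0.002 -0.    -1.   ] F [-1.7  1.1 -1.5] open 36.1
```

View pics/v18.png

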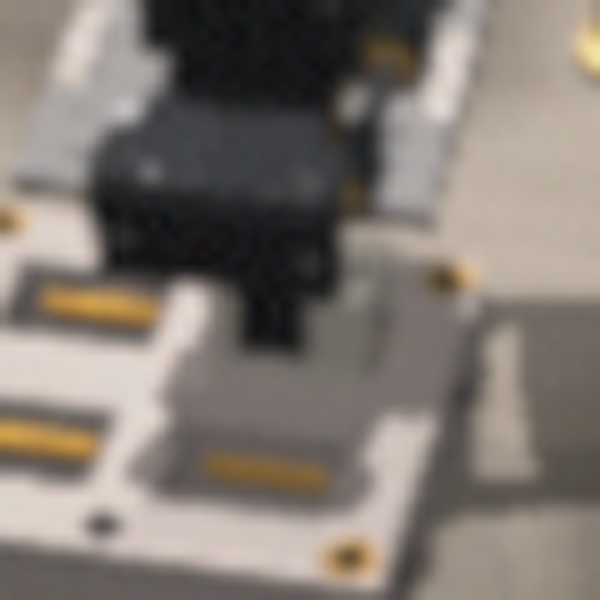

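Call:
{"op": "step_arm", "data": {
  "motion": [
    [[0, 0, 0, 0, 0, -2, 30], [0, 0, 0, 0, 0, -4, 30], [0, 0, 0, 0, 0, -5, 30], [0, 0, 0, 0, 0, -5, 30]]
  ]
}}

```text
time_s: 14.98
position: [0.4857, 0.2179, 0.2302]
tcp_rot: [[-0.002, 0.998, -0.06], [-0.0, -0.06, -0.998], [-1.0, -0.002, 0.001]]
force: [-2.7, 0.8, -4.3]
opening: 0.411
```

```bash

python3 - <<'E'
from h import *
st(); look('side','v19',(210,200,255,245),13)
E
```

```text
14.98 [485.7 217.9 230.2] yaw -93.46 down [-0.002 -0.    -1.   ] F [-2.7  0.8 -4.3] open 35.7
```

View pics/v19.png

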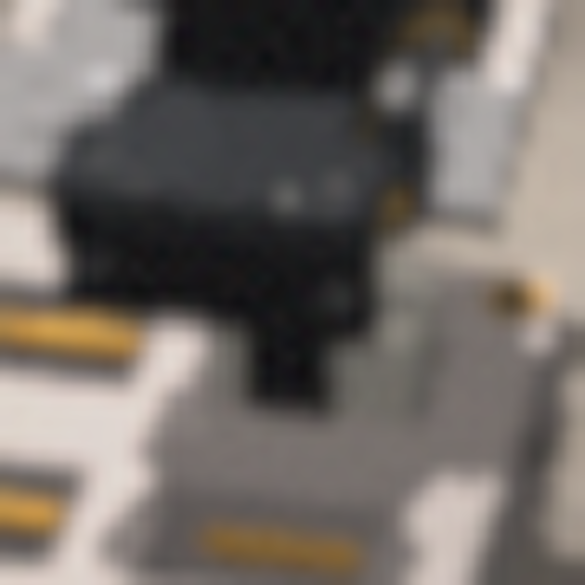

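Call:
{"op": "step_arm", "data": {
  "motion": [
    [[0, 0, 0, 0, 0, 0, 50], [0, 0, 0, 0, 0, 0, 50], [0, 0, 0, 0, 0, 0, 50], [0, 0, 0, 0, 0, 0, 50], [0, 0, 0, 0, 0, 15, 50], [0, 0, 0, 0, 0, 35, 50], [0, 0, 0, 0, 0, 60, 50], [0, 0, 0, 0, 0, 60, 0]]
  ]
}}

```text
time_s: 15.7
position: [0.4882, 0.2184, 0.295]
tcp_rot: [[0.01, 0.998, -0.06], [0.002, -0.06, -0.998], [-1.0, 0.01, -0.003]]
force: [-0.4, 0.0, 0.7]
opening: 0.551
```

```bash

python3 - <<'E'
from h import *
st(); look('side','v20',(200,195,260,255),10)
E
```

```text
15.7 [488.2 218.4 295. ] yaw -93.45 down [ 0.01   0.002 -1.   ] F [-0.4  0.   0.7] open 48.0
```

View pics/v20.png

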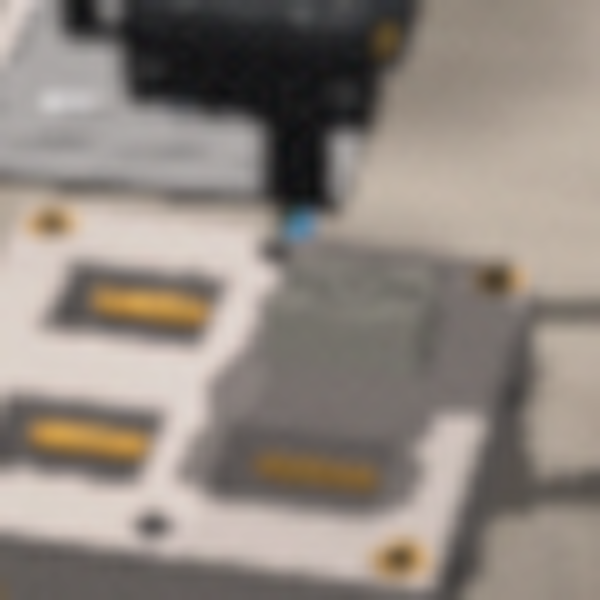

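Call:
{"op": "step_arm", "data": {
  "motion": [
    [[0, 0, 0, -3.7, 0, 0, 0], [0, 0, 0, -3.7, 0, 0, 0], [0, 0, 0, -3.7, 0, -15, 0], [0, 0, 0, -3.7, 0, -30, 0], [0, 0, 0, -3.7, 0, -36, 0], [0, 0, 0, -3.7, 0, -42, 0], [0, 0, 0, -3.7, 0, -46, 0], [0, 0, 0, -3.7, 0, -50, 0], [0, 0, 0, -3.7, 0, -54, 0], [0, 0, 0, -3.7, 0, -58, 0]]
  ]
}}

```text
time_s: 16.58
position: [0.4827, 0.2181, 0.233]
tcp_rot: [[0.001, 0.998, -0.06], [0.0, -0.06, -0.998], [-1.0, 0.001, -0.0]]
force: [0.4, 1.0, -0.3]
opening: 0.003
```

```bash

python3 - <<'E'
from h import *
st(); look('side','v21',(200,195,260,255),10)
E
```

```text
16.58 [482.7 218.1 233. ] yaw -93.44 down [ 0.001  0.    -1.   ] F [ 0.4  1.  -0.3] open 0.3
```

View pics/v21.png

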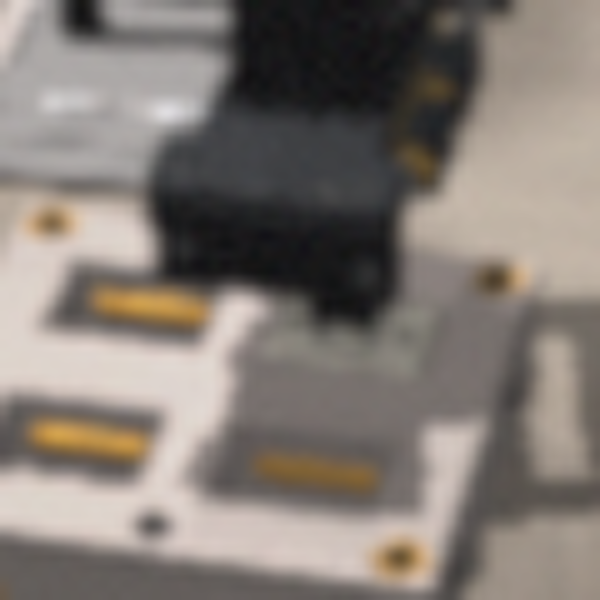

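Call:
{"op": "step_arm", "data": {
  "motion": [
    [[0, 0, 0, 0, 0, -3, 0], [0, 0, 0, 0, 0, -5, 0], [0, 0, 0, 0, 0, -7, 0], [0, 0, 0, 0, 0, -9, 0], [0, 0, 0, 0, 0, -9, 0]]
  ]
}}

```text
time_s: 17.05
position: [0.4824, 0.2179, 0.2275]
tcp_rot: [[0.001, 0.998, -0.06], [-0.0, -0.06, -0.998], [-1.0, 0.001, 0.0]]
force: [-6.3, -1.0, 31.5]
opening: 0.006
```

```bash

python3 - <<'E'
from h import *
st(); look('side','v22',(200,195,260,255),10)
E
```

```text
17.05 [482.4 217.9 227.5] yaw -93.43 down [ 0.001 -0.    -1.   ] F [-6.3 -1.  31.5] open 0.5
```

View pics/v22.png

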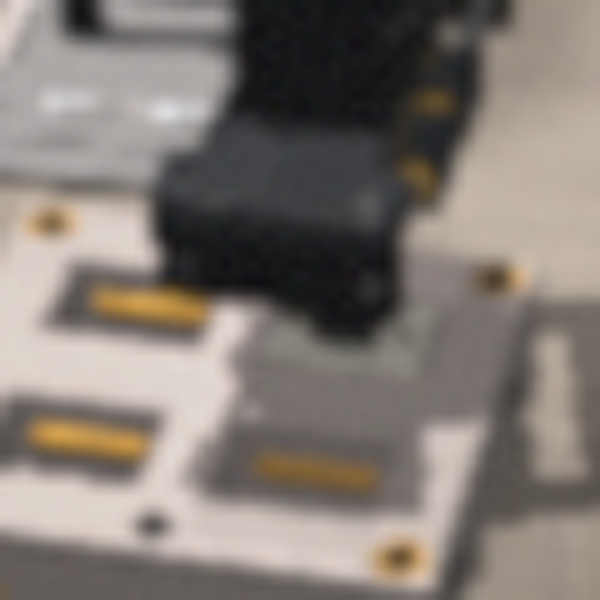

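Call:
{"op": "step_arm", "data": {
  "motion": [
    [[0, 0, 0, 0, 0, 20, 0], [0, 0, 0, 0, 0, 55, 20], [0, 0, 0, 0, 0, 90, 52], [0, 0, -1, 1, -30, 90, 52], [0, 0, -2, 2, -70, 90, 52], [0, 0, -3, 2, -110, 90, 52], [0, 0, -4, 3, -150, 90, 52], [0, 0, -5, 3, -190, 90, 52], [0, 0, -6, 3, -230, 90, 52], [0, 0, -6.8, 4, -270, 90, 52], [0, 0, -6.8, 4, -310, 90, 52], [0, 0, -6.8, 4, -350, 90, 52]]
  ]
}}

```text
time_s: 18.1
position: [0.4861, -0.1341, 0.3136]
tcp_rot: [[-0.0, 0.984, -0.178], [0.0, -0.178, -0.984], [-1.0, -0.0, -0.0]]
force: [1.1, 0.2, 0.3]
opening: 0.585
```

Call:
{"op": "step_arm", "data": {
  "motion": [
    [[0, 0, 0, 0, -40, 0, 52], [0, 0, 0, 0, -80, 0, 52], [0, 0, 0, 0, -115, 0, 52], [0, 0, 0, 0, -132, 0, 52], [0, 0, 0, 0, -132, 0, 52], [0, 0, 0, 0, -132, 0, 52], [0, 0, 0, 0, -132, 0, 52]]
  ]
}}

```text
time_s: 18.68
position: [0.4861, -0.2626, 0.3133]
tcp_rot: [[-0.002, 0.984, -0.178], [0.002, -0.178, -0.984], [-1.0, -0.002, -0.002]]
force: [-0.5, 0.8, 0.2]
opening: 0.595
```

```bash

python3 - <<'E'
from h import *
st(); look('side','v23',(180,110,280,270),4); look('top','v23t',(150,100,420,250),2.8)
E
```

```text
18.68 [ 486.1 -262.6  313.3] yaw -100.23 down [-0.002  0.002 -1.   ] F [-0.5  0.8  0.2] open 51.8
```

View pics/v23.png

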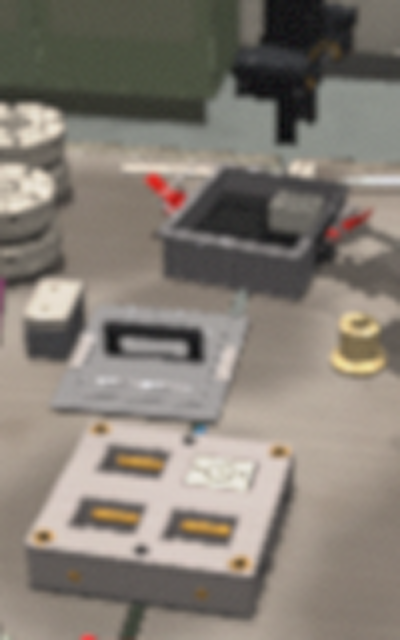

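View pics/v23t.png

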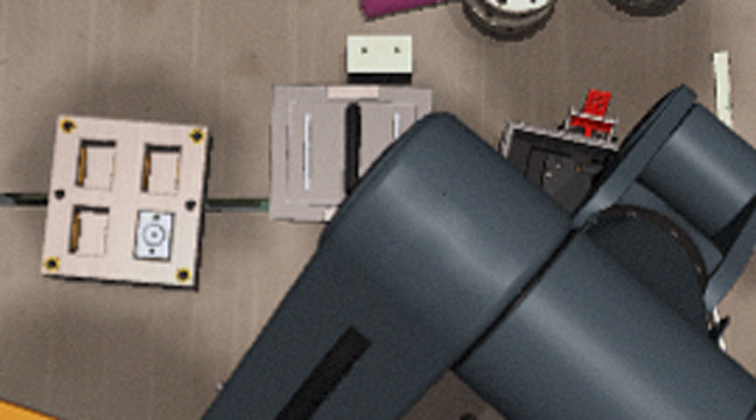

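Call:
{"op": "step_arm", "data": {
  "motion": [
    [[0, 0, 0, 0.5, -1.2, -35, 52], [0, 0, 0, 0.5, -1.2, -65, 52], [0, 0, 0, 0.5, -1.2, -85, 52], [0, 0, 0, 0.5, -1.2, -96, 52], [0, 0, 0, 0.5, -1.2, -101, 52], [0, 0, 0, 0.5, -1.2, -101, 52], [0, 0, 0, 0.5, -1.2, -101, 52]]
  ]
}}

```text
time_s: 19.37
position: [0.4875, -0.265, 0.2135]
tcp_rot: [[0.001, 0.984, -0.177], [-0.001, -0.177, -0.984], [-1.0, 0.001, 0.001]]
force: [0.1, 0.2, 0.5]
opening: 0.596
```

```bash

python3 - <<'E'
from h import *
st(); look('side','v24',(220,120,270,170),12)
E
```

```text
19.37 [ 487.5 -265.   213.5] yaw -100.21 down [ 0.001 -0.001 -1.   ] F [0.1 0.2 0.5] open 51.9
```

View pics/v24.png

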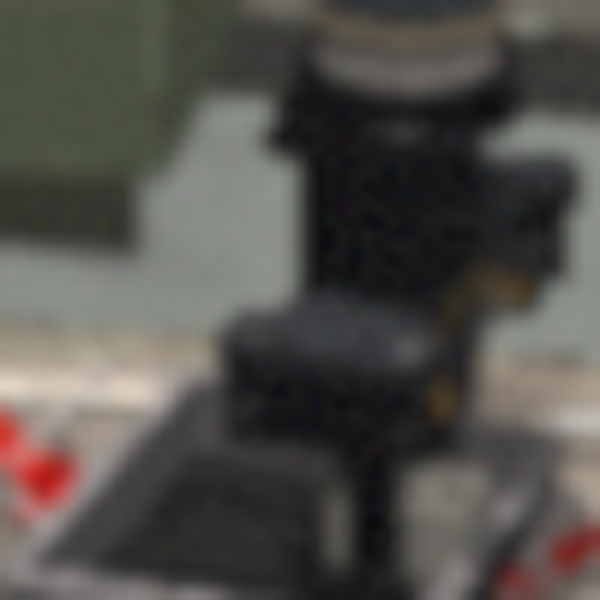

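Call:
{"op": "step_arm", "data": {
  "motion": [
    [[0, 0, 0, 0, 0, -1, 30], [0, 0, 0, 0, 0, -1, 30], [0, 0, 0, 0, 0, -1, 30], [0, 0, 0, 0, 0, -1, 30], [0, 0, 0, 0, 0, -1, 30], [0, 0, 0, 0, 0, -1, 30], [0, 0, 0, 0, 0, 4, 30], [0, 0, 0, 0, 0, 14, 30], [0, 0, 0, 0, 0, 34, 30], [0, 0, 0, 0, 0, 64, 30], [0, 0, 0, 0, 0, 94, 30], [0, 0, 0, 0, 0, 94, 30]]
  ]
}}

```text
time_s: 20.42
position: [0.4884, -0.2662, 0.3121]
tcp_rot: [[0.008, 0.984, -0.178], [-0.007, -0.178, -0.984], [-1.0, 0.009, 0.005]]
force: [0.9, -1.6, -2.6]
opening: 0.411
```

```bash

python3 - <<'E'
from h import *
st(); look('side','v25',(220,100,270,150),12)
E
```

```text
20.42 [ 488.4 -266.2  312.1] yaw -100.24 down [ 0.008 -0.007 -1.   ] F [ 0.9 -1.6 -2.6] open 35.7
```

View pics/v25.png

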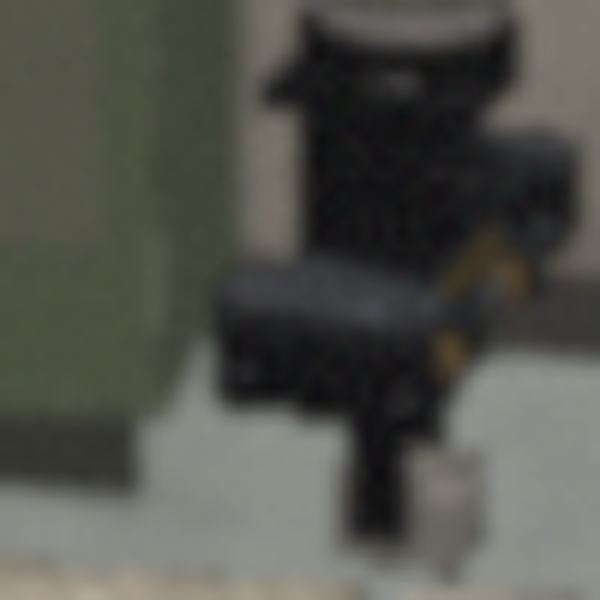

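Call:
{"op": "step_arm", "data": {
  "motion": [
    [[0, 0, 0, 0, 20, 0, 30], [0, 0, 1, 0, 55, 0, 30], [0, 0, 2, 0, 95, 0, 30], [0, 0, 3, 0, 135, 0, 30], [0, 0, 4, 0, 175, 0, 30], [0, 0, 5, 0, 215, 0, 30], [0, 0, 6, 0, 255, 0, 30], [0, 0, 6.75, 0, 295, 0, 30], [0, 0, 6.75, 0, 335, 0, 30], [0, 0, 6.75, 0, 375, 0, 30], [0, 0, 6.75, 0, 415, 0, 30], [0, 0, 6.75, 0, 455, 0, 30]]
  ]
}}

```text
time_s: 21.47
position: [0.4858, 0.1916, 0.3053]
tcp_rot: [[-0.004, 0.998, -0.061], [-0.001, -0.061, -0.998], [-1.0, -0.004, 0.001]]
force: [0.6, -0.7, -4.2]
opening: 0.415
```

Call:
{"op": "step_arm", "data": {
  "motion": [
    [[0, 0, 0, 0, 40, 0, 30], [0, 0, 0, 0, 75, 0, 30], [0, 0, 0, 0, 100, 0, 30], [0, 0, 0, 0, 100, -15, 30], [0, 0, 0, 0, 100, -20, 30], [0, 0, 0, 0, 100, -20, 30], [0, 0, 0, 0, 100, -20, 30]]
  ]
}}

```text
time_s: 22.05
position: [0.4864, 0.2889, 0.2854]
tcp_rot: [[-0.004, 0.998, -0.062], [-0.002, -0.062, -0.998], [-1.0, -0.004, 0.002]]
force: [0.1, 0.0, -2.6]
opening: 0.412
```

```bash

python3 - <<'E'
from m import *
look('side','v26',(200,200,260,260),10); rel(range(214,232,3),(218,246))
E
```

```text
22.1 [486.9 288.8 286.1] yaw -93.58 down [-0.002 -0.001 -1.   ] F [ 0.2 -0.2 -3.9] open 35.5
214 [(235, -34, 52, 186, 79), (236, -36, 51, 186, 72), (237, -39, 48, 184, 77), (238, -40, 41, 180, 127)]
217 [(235, -33, 49, 174, 99), (236, -36, 49, 175, 123), (237, -38, 48, 174, 148)]
220 [(235, -18, -7, 121, 128), (236, -22, -5, 123, 128), (237, -24, -10, 119, 131), (238, -27, -9, 120, 138), (239, -30, -9, 121, 163)]
223 [(235, -21, 4, 119, 116), (236, -25, 6, 120, 127), (237, -28, 7, 122, 121), (238, -30, 3, 119, 112), (239, -30, -8, 111, 119)]
226 [(221, 17, 17, 111, 117), (222, 15, 17, 111, 98), (224, 6, 26, 119, 40), (225, 2, 27, 121, 19), (226, 0, 28, 122, 26), (227, -3, 28, 122, 24), (228, -6, 27, 122, 23), (229, -9, 26, 122, 32), (230, -12, 26, 123, 54), (231, -13, 20, 118, 79), (232, -16, 18, 117, 90), (233, -18, 18, 117, 93), (234, -21, 16, 117, 102), (235, -24, 16, 117, 111), (236, -28, 21, 121, 110), (237, -30, 17, 118, 104), (238, -30, 3, 108, 102), (239, -30, -8, 99, 117)]
229 [(221, 18, 16, 99, 138), (222, 15, 16, 99, 112), (223, 12, 17, 101, 83), (224, 6, 25, 107, 45), (225, 3, 27, 110, 22), (226, 0, 28, 111, 26), (227, -3, 28, 111, 18), (228, -5, 27, 111, 22), (229, -9, 29, 113, 29), (230, -11, 26, 111, 58), (231, -14, 23, 109, 88), (232, -15, 17, 105, 105), (233, -18, 18, 107, 108), (234, -22, 18, 107, 107), (235, -24, 16, 106, 108), (236, -27, 16, 106, 104), (237, -31, 19, 109, 101), (238, -31, 7, 100, 108)]
```

View pics/v26.png

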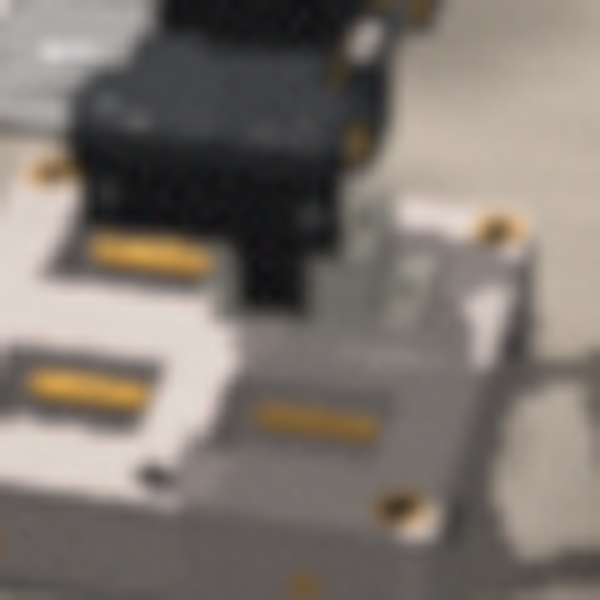

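Call:
{"op": "step_arm", "data": {
  "motion": [
    [[0, 0, 0, 1.2, 0.8, -15, 30], [0, 0, 0, 1.2, 0.8, -30, 30], [0, 0, 0, 1.2, 0.8, -40, 30], [0, 0, 0, 1.2, 0.8, -44, 30], [0, 0, 0, 1.2, 0.8, -46, 30], [0, 0, 0, 1.2, 0.8, -48, 30], [0, 0, 0, 1.2, 0.8, -50, 30], [0, 0, 0, 1.2, 0.8, -51, 30], [0, 0, 0, 1.2, 0.8, -51, 30]]
  ]
}}

```text
time_s: 22.85
position: [0.4883, 0.2906, 0.2361]
tcp_rot: [[0.001, 0.998, -0.061], [0.0, -0.061, -0.998], [-1.0, 0.001, -0.0]]
force: [-0.2, 0.6, -3.0]
opening: 0.41
```

```bash

python3 - <<'E'
from h import *
st(); look('side','v27',(200,210,260,270),10)
E
```

```text
22.85 [488.3 290.6 236.1] yaw -93.5 down [ 0.001  0.    -1.   ] F [-0.2  0.6 -3. ] open 35.7
```

View pics/v27.png

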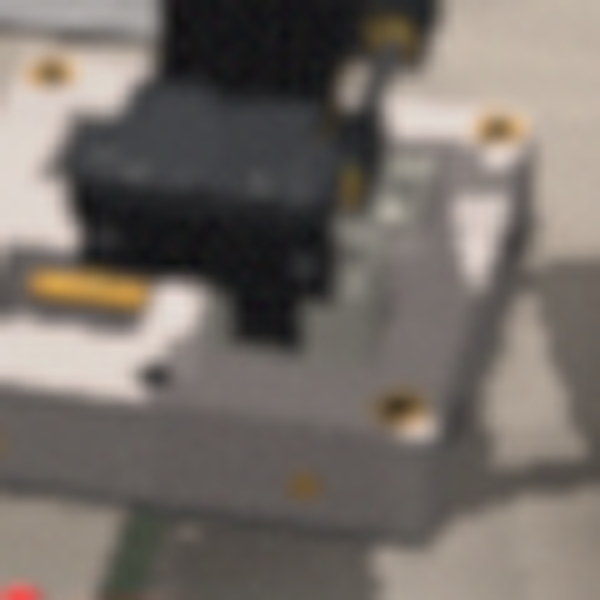

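Call:
{"op": "step_arm", "data": {
  "motion": [
    [[0, 0, 0, 0, -0.3, -2, 30], [0, 0, 0, 0, -0.5, -4, 30], [0, 0, 0, 0, -0.5, -5.5, 30], [0, 0, 0, 0, -0.5, -5.5, 30]]
  ]
}}

```text
time_s: 23.23
position: [0.4881, 0.29, 0.2299]
tcp_rot: [[-0.001, 0.998, -0.061], [-0.0, -0.061, -0.998], [-1.0, -0.001, 0.0]]
force: [-0.8, -0.2, -3.7]
opening: 0.413
```

```bash

python3 - <<'E'
from h import *
st()
E
```

```text
23.23 [488.1 290.  229.9] yaw -93.51 down [-0.001 -0.    -1.   ] F [-0.8 -0.2 -3.7] open 36.0
```

Call:
{"op": "step_arm", "data": {
  "motion": [
    [[0, 0, 0, 0, 0, 0, 50], [0, 0, 0, 0, 0, 0, 50], [0, 0, 0, 0, 0, 0, 50], [0, 0, 0, 0, 0, 0, 50], [0, 0, 0, 0, 0, 15, 50], [0, 0, 0, 0, 0, 35, 50], [0, 0, 0, 0, 0, 55, 20], [0, 0, 0, -1.4, 0, 60, 0], [0, 0, 0, -1.4, 0, 60, 0], [0, 0, 0, -1.4, 0, 60, 0]]
  ]
}}

```text
time_s: 24.07
position: [0.4866, 0.29, 0.2903]
tcp_rot: [[0.0, 0.998, -0.061], [0.0, -0.061, -0.998], [-1.0, 0.0, -0.0]]
force: [0.8, 0.3, -0.3]
opening: 0.355
```

```bash

python3 - <<'E'
from h import *
st(); look('side','v28',(200,200,260,260),10)
E
```

```text
24.07 [486.6 290.  290.3] yaw -93.5 down [ 0.  0. -1.] F [ 0.8  0.3 -0.3] open 30.9
```

View pics/v28.png

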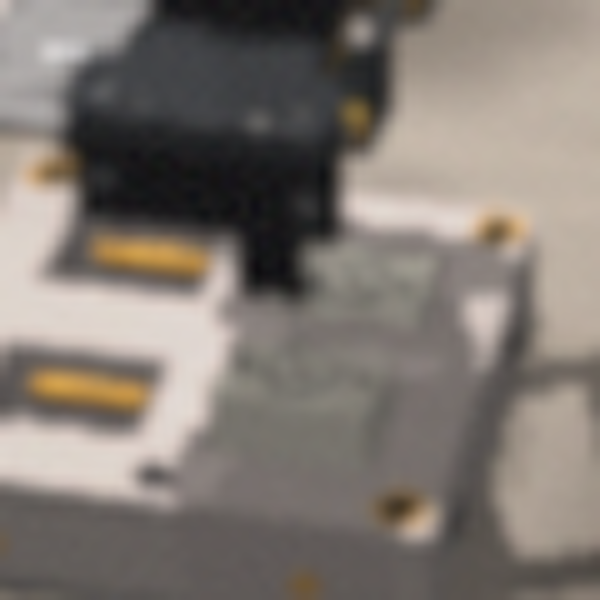

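Call:
{"op": "step_arm", "data": {
  "motion": [
    [[0, 0, 0, 0, 0, 0, 0], [0, 0, 0, 0, 0, -5, 0], [0, 0, 0, 0, 0, -20, 0], [0, 0, 0, 0, 0, -34, 0], [0, 0, 0, 0, 0, -42, 0], [0, 0, 0, 0, 0, -47, 0], [0, 0, 0, 0, 0, -52, 0], [0, 0, 0, 0, 0, -57, 0], [0, 0, 0, 0, 0, -60, 0], [0, 0, 0, 0, 0, -63, 0], [0, 0, 0, 0, 0, -66, 0], [0, 0, 0, 0, 0, -66, 0]]
  ]
}}

```text
time_s: 25.12
position: [0.4866, 0.29, 0.2275]
tcp_rot: [[-0.0, 0.998, -0.061], [-0.0, -0.061, -0.998], [-1.0, -0.0, 0.0]]
force: [-6.3, -1.9, 24.4]
opening: 0.006
```

```bash

python3 - <<'E'
from h import *
st()
E
```

```text
25.12 [486.6 290.  227.5] yaw -93.48 down [-0. -0. -1.] F [-6.3 -1.9 24.4] open 0.6
```

Call:
{"op": "step_arm", "data": {
  "motion": [
    [[0, 0, 0, 0, 0, 20, 0], [0, 0, 0, 0, 5, 55, 0], [0, 0, 0, 0, 30, 90, 30], [0, 0, 0, 0, 60, 90, 45], [0, 0, 0, 0, 80, 90, 45], [0, 0, 0, 0, 80, 90, 45]]
  ]
}}

```text
time_s: 25.62
position: [0.4869, 0.3733, 0.3152]
tcp_rot: [[0.004, 0.998, -0.058], [0.003, -0.058, -0.998], [-1.0, 0.003, -0.003]]
force: [0.7, 1.0, -0.2]
opening: 0.225
```

```bash

python3 - <<'E'
from h import *
st(); look('side','v29',(180,130,280,270),4); look('top','v29t',(150,90,420,250),2.9)
E
```

```text
25.62 [486.9 373.3 315.2] yaw -93.34 down [ 0.004  0.003 -1.   ] F [ 0.7  1.  -0.2] open 19.5
```

View pics/v29.png

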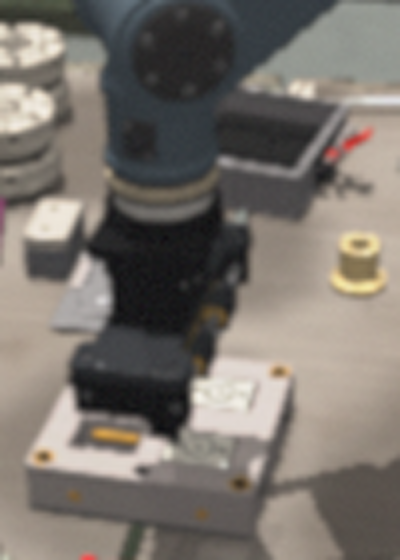

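View pics/v29t.png

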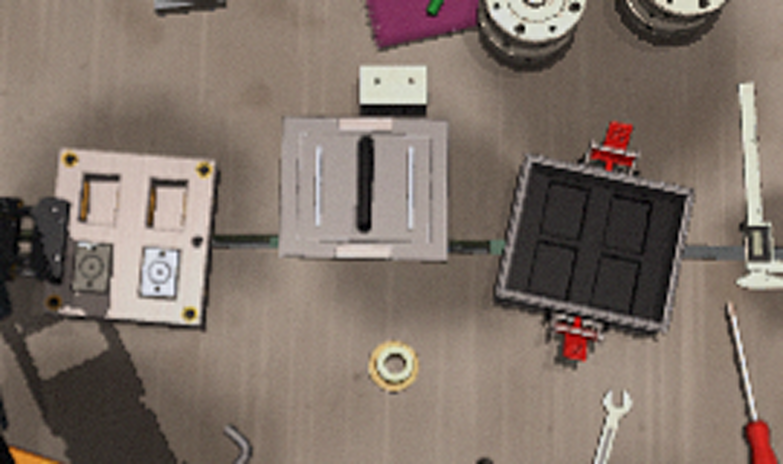

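```bash

python3 - <<'E'
from h import *
c=load('top')
P=cloud(c); 
k=(P[...,2]>.025)&(P[...,2]<.06); k[:, :260]=0;k[:,290:]=0;k[:135]=0;k[180:]=0
# handle: dark pixels
g=cv2.cvtColor(c['frame'],cv2.COLOR_RGB2GRAY)
m=(g<60).astype(np.uint8); M=np.zeros_like(m); M[133:175,268:284]=m[133:175,268:284]
cs,_=cv2.findContours(M,cv2.RETR_EXTERNAL,cv2.CHAIN_APPROX_NONE); kk=max(cs,key=cv2.contourArea)[:,0]
r=cv2.minAreaRect((onplane(c,kk,.045)[:,:2]*1000).astype(np.float32)); print('handle',r,ang(r))
C0=np.array(r[0])/1000
for it in range(2):
    C,o=edgefit(c,C0 if it==0 else C,np.radians(0),.078,.091,.010,10 if it==0 else 6,.85,.45); print('lid',C.round(4),{k:np.round(v,2) for k,v in o.items()})
for it in range(2):
    C,o=edgefit(c,(.5254,-.2375),np.radians(-11.1),.075-.006*it,.088-.006*it,.056,3.5,.85,.4); print('case',C.round(4),{k:np.round(v,2) for k,v in o.items()})
E
```

```text
handle ((583.5155639648438, 3.3535995483398438), (13.98441219329834, 100.29056549072266), 88.90755462646484) -1.0924453735351562
lid [0.5868 0.0054] {'+x': array([ 2.07, -1.35, 17.  ,  0.33]), '-x': array([-4.46, -1.26, 12.  ,  0.31]), '+y': array([ 1.24,  0.32, 13.  ,  0.3 ]), '-y': array([-2.87, -0.92, 20.  ,  0.31])}
lid [0.5874 0.0048] {'+x': array([-1.3 , -1.33, 18.  ,  0.17]), '-x': array([-2.48, -0.22, 14.  ,  0.33]), '+y': array([-2.17, -0.13, 20.  ,  1.38]), '-y': array([-0.92, -0.98, 20.  ,  0.26])}
case [ 0.5249 -0.2344] {'+x': array([ 0.64, -0.1 , 16.  ,  0.54]), '-x': array([ 2.84, -0.04, 19.  ,  0.32]), '+y': array([ 2.81, -0.12, 13.  ,  0.3 ]), '-y': array([-3.,  0., 14.,  0.])}
case [ 0.5255 -0.2376] {'+x': array([ 0.15, -0.27, 21.  ,  0.54]), '-x': array([-0.05,  0.  , 22.  ,  0.64]), '+y': array([ 0.5 ,  0.04, 22.  ,  0.45]), '-y': array([ 7.0e-01, -2.0e-02,  2.2e+01,  5.1e-01])}
```

Call:
{"op": "step_arm", "data": {
  "motion": [
    [[0, 0, 0, 5, -25, 0, 45], [0, 0, 1, 12, -60, 0, 45], [0, 0, 2, 22, -98, 0, 45], [0, 0, 3.1, 33, -136, 0, 45], [0, 0, 3.1, 44, -174, 0, 45], [0, 0, 3.1, 55, -212, 0, 45], [0, 0, 3.1, 66, -250, 0, 45], [0, 0, 3.1, 77, -288, 0, 45], [0, 0, 3.1, 88, -326, 0, 45], [0, 0, 3.1, 97, -355, 0, 45], [0, 0, 3.1, 99, -366, 0, 45], [0, 0, 3.1, 99, -366, 0, 45]]
  ]
}}

```text
time_s: 26.72
position: [0.5859, 0.0003, 0.3135]
tcp_rot: [[-0.001, 1.0, -0.013], [-0.0, -0.013, -1.0], [-1.0, -0.001, 0.0]]
force: [-0.1, 0.2, 0.5]
opening: 0.516
```

Call:
{"op": "step_arm", "data": {
  "motion": [
    [[0, 0, 0, 0, 0, -30, 45], [0, 0, 0, 0, 0, -50, 45], [0, 0, 0, 0, 0, -50, 45], [0, 0, 0, 0, 0, -50, 45]]
  ]
}}

```text
time_s: 27.05
position: [0.5845, 0.0054, 0.2631]
tcp_rot: [[-0.005, 1.0, -0.006], [0.001, -0.006, -1.0], [-1.0, -0.005, -0.001]]
force: [0.1, 0.2, -0.2]
opening: 0.516
```

```bash

python3 - <<'E'
from h import *
st(); look('side','v30',(170,130,260,230),6)
E
```

```text
27.05 [584.5   5.4 263.1] yaw -90.34 down [-0.005  0.001 -1.   ] F [ 0.1  0.2 -0.2] open 44.9
```

View pics/v30.png

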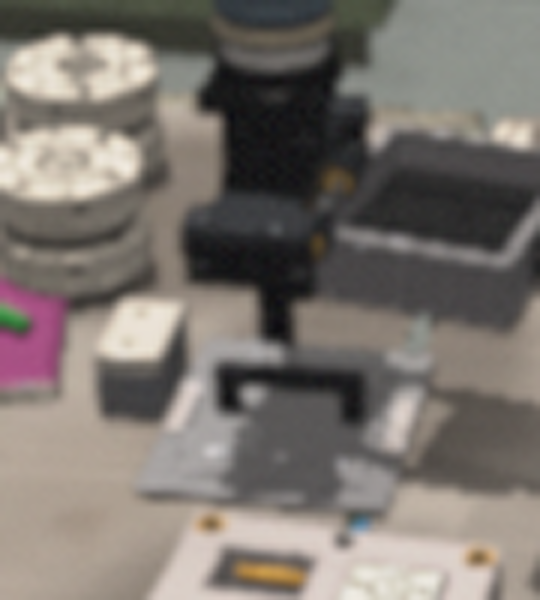

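```bash

python3 - <<'E'
from h import *
c=load('side')
for uv in [(170+220/6-.5,130+372/6),(170+362/6-.5,130+382/6)]: print(onplane(c,uv,.040).round(4))
E
```

```text
[[0.627  0.0134 0.04  ]]
[[0.5369 0.0115 0.04  ]]
```

Call:
{"op": "step_arm", "data": {
  "motion": [
    [[0, 0, 0, 1, 0, -20, 45], [0, 0, 0, 1, 0, -40, 45], [0, 0, 0, 1, 0, -54, 45], [0, 0, 0, 1, 0, -61, 45], [0, 0, 0, 1, 0, -61, 45], [0, 0, 0, 1, 0, -61, 0], [0, 0, 0, 1, 0, -61, 0], [0, 0, 0, 1, 0, -61, 0], [0, 0, 0, 1, 0, -61, 0], [0, 0, 0, 1, 0, -61, 0], [0, 0, 0, 1, 0, -61, 0], [0, 0, 0, 1, 0, -61, 0]]
  ]
}}

```text
time_s: 28.1
position: [0.587, 0.004, 0.2039]
tcp_rot: [[0.001, 1.0, -0.007], [-0.0, -0.007, -1.0], [-1.0, 0.001, 0.0]]
force: [-0.3, 0.1, 3.8]
opening: 0.182
```

```bash

python3 - <<'E'
from h import *
st(); look('side','v31',(170,130,260,230),6)
E
```

```text
28.1 [587.    4.  203.9] yaw -90.39 down [ 0.001 -0.    -1.   ] F [-0.3  0.1  3.8] open 15.8
```

View pics/v31.png

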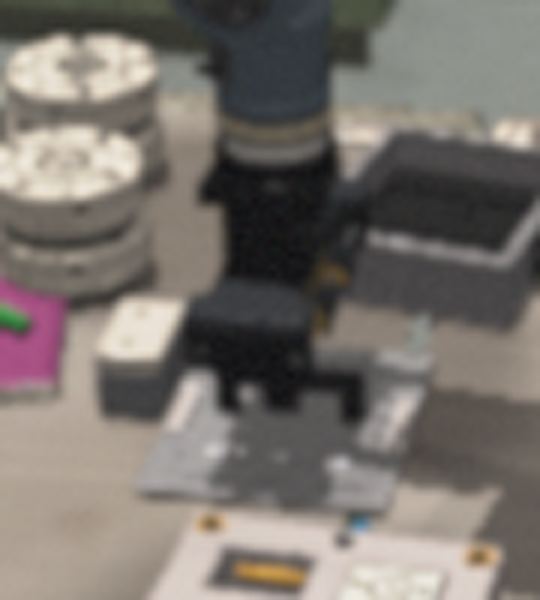

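```bash

python3 - <<'E'
from h import *
c=load('side'); P=cloud(c); g=cv2.cvtColor(c['frame'],cv2.COLOR_RGB2GRAY)
b=c['frame'][185:205,200:240,::-1]
cv2.imwrite('pics/v32.png',cv2.resize(b,None,fx=18,fy=18,interpolation=cv2.INTER_NEAREST))
for v in (190,192,194,196):
    print(v,[(u,*(P[v,u]*1000).astype(int).tolist(),int(g[v,u])) for u in range(204,234)])
E
```

```text
190 [(204, 612, 91, 97, 39), (205, 607, 95, 100, 29), (206, 604, 92, 99, 20), (207, 601, 91, 98, 21), (208, 597, 91, 99, 21), (209, 594, 90, 98, 19), (210, 590, 92, 100, 24), (211, 587, 88, 98, 24), (212, 582, 95, 102, 20), (213, 579, 94, 102, 26), (214, 576, 90, 100, 23), (215, 571, 95, 104, 21), (216, 569, 91, 101, 24), (217, 565, 92, 102, 25), (218, 562, 91, 102, 37), (219, 557, 96, 105, 46), (220, 554, 91, 102, 40), (221, 550, 93, 104, 39), (222, 548, 87, 100, 64), (223, 578, -59, 9, 80), (224, 574, -60, 9, 84), (225, 571, -63, 7, 81), (226, 567, -63, 7, 85), (227, 563, -66, 6, 87), (228, 559, -62, 9, 87), (229, 556, -67, 6, 87), (230, 551, -67, 7, 86), (231, 549, -75, 2, 90), (232, 543, -66, 8, 108), (233, 540, -72, 4, 127)]
192 [(204, 611, 94, 91, 127), (205, 610, 88, 87, 97), (206, 604, 93, 91, 51), (207, 602, 91, 89, 27), (208, 598, 92, 91, 27), (209, 595, 89, 89, 18), (210, 590, 94, 93, 23), (211, 587, 91, 91, 25), (212, 584, 88, 90, 24), (213, 579, 94, 93, 18), (214, 576, 90, 92, 19), (215, 572, 94, 94, 22), (216, 569, 90, 92, 24), (217, 566, 89, 92, 22), (218, 562, 92, 94,
[... 1104 characters left out ...]
56), (205, 637, -5, 9, 129), (206, 628, 12, 21, 74), (207, 625, 11, 21, 31), (208, 620, 13, 22, 27), (209, 616, 16, 25, 58), (210, 614, 7, 19, 104), (211, 615, -8, 9, 119), (212, 612, -14, 6, 99), (213, 607, -11, 8, 71), (214, 596, 19, 28, 46), (215, 590, 24, 32, 24), (216, 589, 16, 27, 19), (217, 584, 20, 30, 25), (218, 580, 20, 31, 27), (219, 576, 20, 31, 47), (220, 581, -15, 8, 69), (221, 577, -14, 9, 86), (222, 574, -19, 6, 85), (223, 569, -15, 9, 85), (224, 566, -19, 7, 84), (225, 562, -20, 7, 79), (226, 559, -22, 6, 63), (227, 548, 8, 26, 36), (228, 543, 13, 30, 28), (229, 541, 6, 25, 30), (230, 537, 6, 26, 55), (231, 539, -21, 8, 82), (232, 535, -22, 8, 105), (233, 531, -19, 10, 121)]
```

View pics/v32.png

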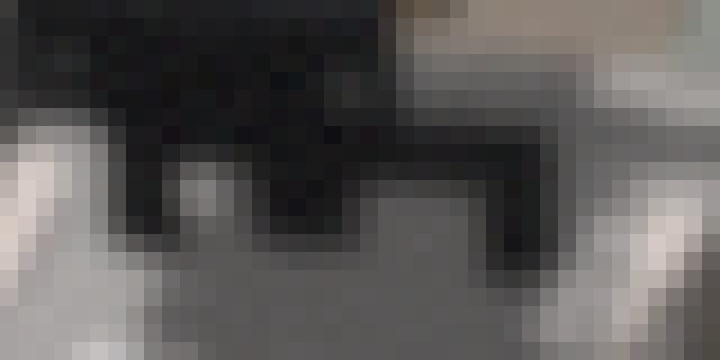

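Call:
{"op": "step_arm", "data": {
  "motion": [
    [[0, 0, 0, 0, 0, 5, 0], [0, 0, 0, 0, 0, 15, 0], [0, 0, 0, 0, 0, 35, 0], [0, 0, 0, 0, 0, 60, 0], [0, 0, 0, 0, 0, 90, 0], [0, 0, 0, 0, 0, 115, 0], [0, 0, -1, -5, -20, 115, 0], [0, 0, -3, -14, -55, 115, 0], [0, 0, -5, -24, -95, 115, 0], [0, 0, -7, -34, -135, 115, 0], [0, 0, -9, -44, -170, 115, 0], [0, 0, -10.7, -52, -205, 115, 0]]
  ]
}}

```text
time_s: 29.15
position: [0.5335, -0.2023, 0.3185]
tcp_rot: [[-0.001, 0.981, -0.195], [0.001, -0.195, -0.981], [-1.0, -0.001, -0.001]]
force: [0.5, 0.4, -3.8]
opening: 0.178
```

Call:
{"op": "step_arm", "data": {
  "motion": [
    [[0, 0, 0, -4, -20, 0, 0], [0, 0, 0, -7.5, -35, 0, 0], [0, 0, 0, -7.5, -37, 0, 0], [0, 0, 0, -7.5, -37, 0, 0], [0, 0, 0, -7.5, -37, -20, 0], [0, 0, 0, -7.5, -37, -20, 0], [0, 0, 0, -7.5, -37, -20, 0]]
  ]
}}

```text
time_s: 29.73
position: [0.5269, -0.2362, 0.2974]
tcp_rot: [[-0.003, 0.982, -0.191], [0.003, -0.191, -0.982], [-1.0, -0.004, -0.002]]
force: [-1.1, -0.5, -3.4]
opening: 0.179
```

```bash

python3 - <<'E'
from h import *
st(); look('side','v33',(200,90,290,190),6);look('top','v33t',(300,110,410,230),5)
E
```

```text
29.73 [ 526.9 -236.2  297.4] yaw -101.03 down [-0.003  0.003 -1.   ] F [-1.1 -0.5 -3.4] open 15.5
```

View pics/v33.png

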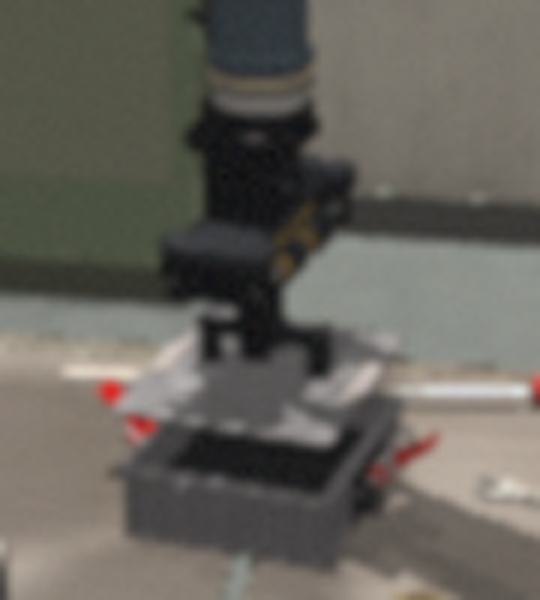

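View pics/v33t.png

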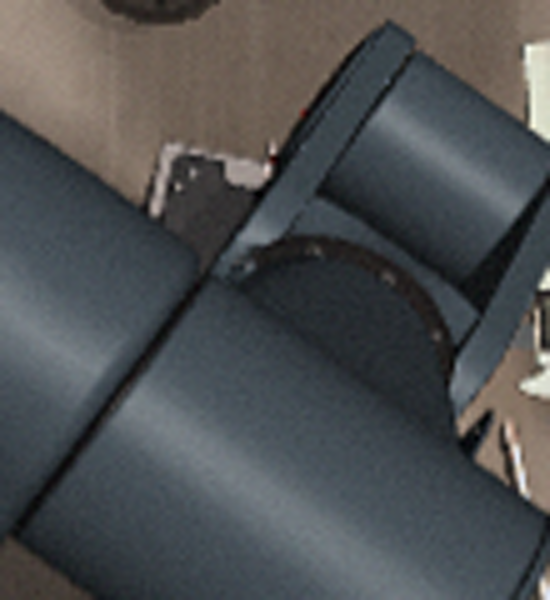

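```bash

python3 - <<'E'
from h import *
c=load('side'); now=c['frame']
s0=cv2.imread('pics/side0.png')[:,:,::-1].copy()
for nm,f,z in(('seated',s0,.062),('now',now,.105),('now',now,.106)):
    c['frame']=f
    C,o=edgefit(c,(.5235,-.2345),np.radians(-11.1),.078,.091,z,9,.85,.4); print(nm,C.round(4),{k:np.round(v,2) for k,v in o.items()})
    cv2.imwrite(f'pics/w_{nm}.png',cv2.resize(f[135:195,205:275,::-1],None,fx=8,fy=8,interpolation=cv2.INTER_CUBIC))
E
```

```text
seated [ 0.5217 -0.2265] {'+x': array([-4.82,  1.67, 15.  ,  0.95]), '-x': array([ 1.84,  2.55, 16.  ,  1.45]), '+y': array([ 7.29,  0.43, 15.  ,  0.58]), '-y': array([-7.68, -0.73, 12.  ,  0.34])}
now [ 0.5236 -0.2268] {'+x': array([-3.22,  2.73, 12.  ,  1.16]), '-x': array([-0.46,  1.86, 13.  ,  0.78]), '+y': array([ 8.2 ,  0.06, 15.  ,  0.34]), '-y': array([-7.02, -1.29, 17.  ,  1.78])}
now [ 0.5228 -0.2264] {'+x': array([-4.79,  2.45, 15.  ,  1.44]), '-x': array([-0.22,  2.24, 15.  ,  0.96]), '+y': array([ 8.07e+00, -1.00e-02,  1.40e+01,  5.20e-01]), '-y': array([-7.6 ,  0.1 , 13.  ,  0.62])}
```

View pics/w_seated.png

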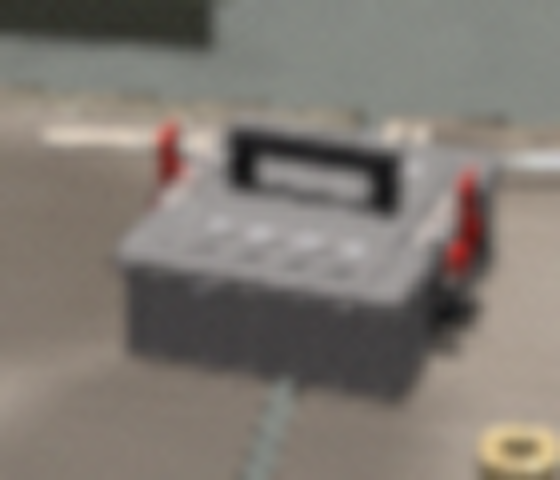

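View pics/w_now.png

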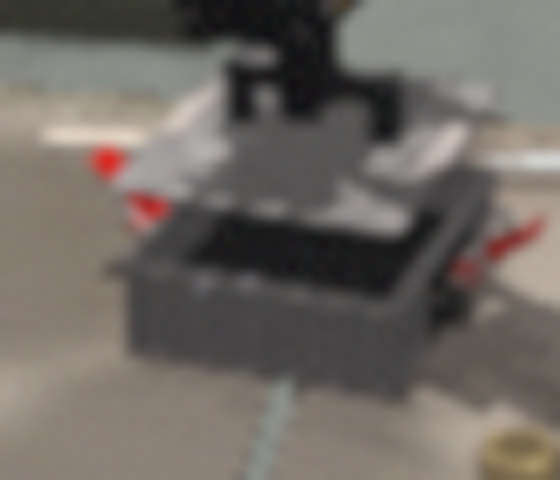

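Call:
{"op": "step_arm", "data": {
  "motion": [
    [[0, 0, 0, -1, -0.5, -12, 0], [0, 0, 0, -1, -0.5, -24, 0], [0, 0, 0, -1, -0.5, -32, 0], [0, 0, 0, -1, -0.5, -34, 0], [0, 0, 0, -1, -0.5, -34, 0], [0, 0, 0, -1, -0.5, -34, 0], [0, 0, 0, -1, -0.5, -34, 0]]
  ]
}}

```text
time_s: 30.42
position: [0.5267, -0.2386, 0.265]
tcp_rot: [[0.001, 0.981, -0.192], [-0.001, -0.192, -0.981], [-1.0, 0.001, 0.001]]
force: [-0.4, -1.3, -3.3]
opening: 0.176
```

```bash

python3 - <<'E'
from h import *
s=st(); c=look('side','v34',(205,135,275,195),8)
C,o=edgefit(c,(.5235,-.2345),np.radians(-11.1),.078,.091,s['position'][2]-.1635-.029,9,.85,.4); print(C.round(4),{k:np.round(v,2) for k,v in o.items()})
E
```

```text
30.42 [ 526.7 -238.6  265. ] yaw -101.1 down [ 0.001 -0.001 -1.   ] F [-0.4 -1.3 -3.3] open 15.3
[ 0.5182 -0.2277] {'+x': array([-5.82,  2.06, 14.  ,  0.78]), '-x': array([ 7.21, -0.08, 14.  ,  0.88]), '+y': array([ 7.96,  0.15, 18.  ,  0.56]), '-y': array([-3.28, -4.12, 13.  ,  1.13])}
```

View pics/v34.png

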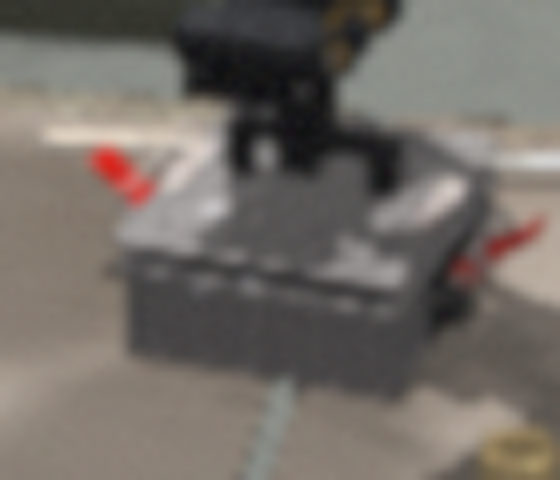

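Call:
{"op": "step_arm", "data": {
  "motion": [
    [[0, 0, 0, 0, 0.5, -2, 0], [0, 0, 0, 0, 0.5, -4, 0], [0, 0, 0, 0, 0.5, -6, 0], [0, 0, 0, 0, 0.5, -8, 0], [0, 0, 0, 0, 0.5, -9.5, 0], [0, 0, 0, 0, 0.5, -10.5, 0], [0, 0, 0, 0, 0.5, -10.5, 0], [0, 0, 0, 0, 0.5, -10.5, 0]]
  ]
}}

```text
time_s: 31.13
position: [0.5262, -0.2379, 0.2558]
tcp_rot: [[0.0, 0.981, -0.192], [-0.0, -0.192, -0.981], [-1.0, 0.0, 0.0]]
force: [-3.1, 2.3, 11.7]
opening: 0.179
```

```bash

python3 - <<'E'
from h import *
s=st(); c=look('side','v35',(205,135,275,195),8)
E
```

```text
31.13 [ 526.2 -237.9  255.8] yaw -101.09 down [ 0. -0. -1.] F [-3.1  2.3 11.7] open 15.5
```

View pics/v35.png

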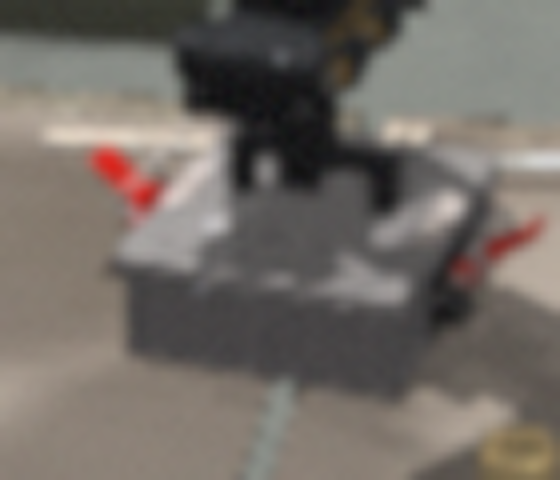

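Call:
{"op": "step_arm", "data": {
  "motion": [
    [[0, 0, 0, 0, 0, 0, 40], [0, 0, 0, 0, 0, 0, 40], [0, 0, 0, 0, 0, 0, 40], [0, 0, 0, 0, 0, 20, 40], [0, 0, 0, 0, 0, 45, 40], [0, 0, 0, 0, 0, 65, 20], [0, 0, 0, -30, 6, 65, 0], [0, 0, 0, -65, 13, 65, 0], [0, 0, 0, -100, 20, 65, 0], [0, 0, 0, -130, 25, 65, 0], [0, 0, 0, -143, 28, 65, 0], [0, 0, 0, -143, 28, 65, 0]]
  ]
}}

```text
time_s: 32.18
position: [0.3805, -0.2084, 0.3185]
tcp_rot: [[-0.004, 0.981, -0.194], [0.003, -0.194, -0.981], [-1.0, -0.005, -0.003]]
force: [-0.4, -0.5, 0.0]
opening: 0.041
```

Call:
{"op": "step_arm", "data": {
  "motion": [
    [[0, 0, 0, 0, 0, -25, 0], [0, 0, 0, 0, 0, -50, 0], [0, 0, 0, 0, 0, -70, 0], [0, 0, 0, 0, 0, -80, 0], [0, 0, 0, 0, 0, -80, 0], [0, 0, 0, 0, 0, -80, 0]]
  ]
}}

```text
time_s: 32.68
position: [0.3844, -0.2106, 0.2382]
tcp_rot: [[0.0, 0.981, -0.193], [-0.0, -0.193, -0.981], [-1.0, 0.0, 0.0]]
force: [0.4, 0.1, 0.9]
opening: 0.003
```

```bash

python3 - <<'E'
from h import *
s=st(); c=look('side','v36',(200,110,290,190),7)
E
```

```text
32.68 [ 384.4 -210.6  238.2] yaw -101.1 down [ 0. -0. -1.] F [0.4 0.1 0.9] open 0.2
```

View pics/v36.png

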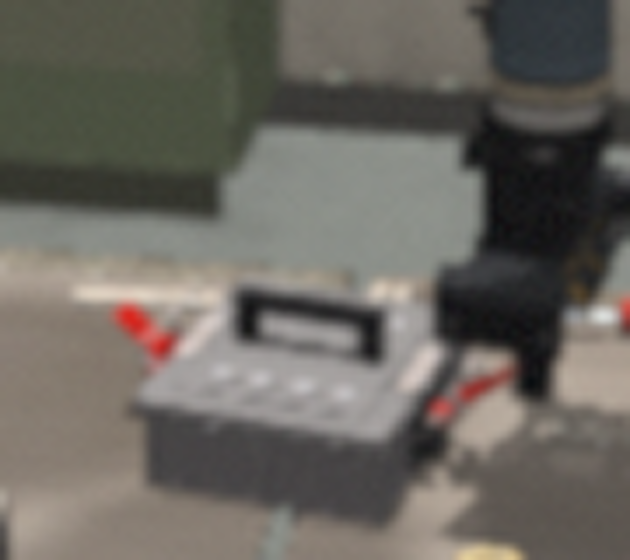

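Call:
{"op": "step_arm", "data": {
  "motion": [
    [[0, 0, 0, 6, -1.2, 0, 0], [0, 0, 0, 12, -2.3, 0, 0], [0, 0, 0, 17, -3.3, 0, 0], [0, 0, 0, 22, -4.3, 0, 0], [0, 0, 0, 27, -5.3, 0, 0], [0, 0, 0, 32, -6.2, 0, 0], [0, 0, 0, 37, -7.2, 0, 0], [0, 0, 0, 42, -8.2, 0, 0], [0, 0, 0, 46, -9, 0, 0], [0, 0, 0, 48, -9.4, 0, 0], [0, 0, 0, 48, -9.4, 0, 0]]
  ]
}}

```text
time_s: 33.65
position: [0.4293, -0.218, 0.24]
tcp_rot: [[-0.007, 0.982, -0.191], [0.004, -0.191, -0.982], [-1.0, -0.008, -0.003]]
force: [-10.4, 1.1, 8.6]
opening: 0.004
```

```bash

python3 - <<'E'
from h import *
s=st(); c=look('side','v37',(200,110,290,190),7)
E
```

```text
33.65 [ 429.3 -218.   240. ] yaw -101.03 down [-0.007  0.004 -1.   ] F [-10.4   1.1   8.6] open 0.4
```

View pics/v37.png

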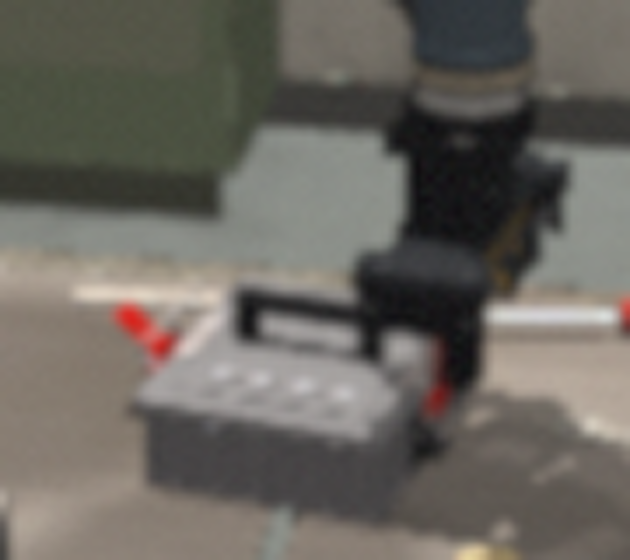

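Call:
{"op": "step_arm", "data": {
  "motion": [
    [[0, 0, 0, -8, 1.6, 0, 0], [0, 0, 0, -20, 4, 5, 0], [0, 0, 0, -40, 8, 30, 0], [0, 0, 0, -40, 8, 60, 0], [0, 0, 0, -40, 8, 75, 0], [0, 0, 0, -40, 8, 75, 0]]
  ]
}}

```text
time_s: 34.2
position: [0.3927, -0.2124, 0.3174]
tcp_rot: [[0.008, 0.981, -0.193], [-0.007, -0.193, -0.981], [-1.0, 0.009, 0.005]]
force: [0.3, -0.7, -0.1]
opening: 0.005
```

```bash

python3 - <<'E'
from h import *
s=st(); c=look('side','v38',(200,110,290,190),7)
E
```

```text
34.2 [ 392.7 -212.4  317.4] yaw -101.11 down [ 0.008 -0.007 -1.   ] F [ 0.3 -0.7 -0.1] open 0.5
```

View pics/v38.png

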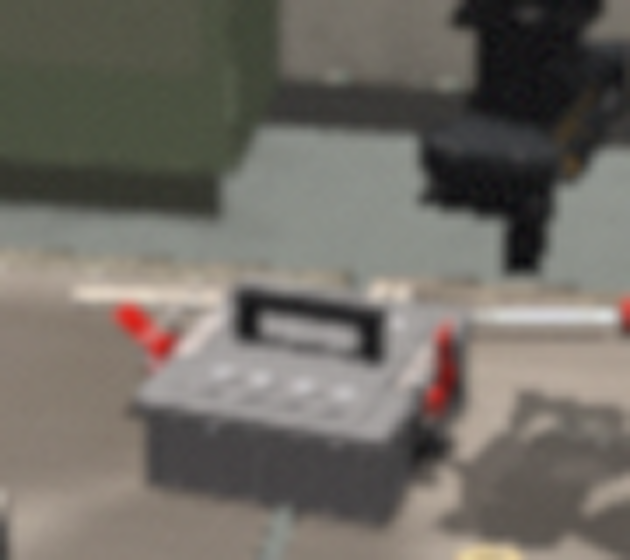

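Call:
{"op": "step_arm", "data": {
  "motion": [
    [[0, 0, 0, 25, -5, 0, 0], [0, 0, 0, 60, -12, 0, 0], [0, 0, 0, 98, -19, 0, 0], [0, 0, 0, 136, -27, 0, 0], [0, 0, 0, 174, -34, 0, 0], [0, 0, 0, 212, -42, 0, 0], [0, 0, 0, 250, -49, 0, 0], [0, 0, 0, 275, -54, 0, 0], [0, 0, 0, 279, -55, 0, 0], [0, 0, 0, 279, -55, 0, 0], [0, 0, 0, 279, -55, 0, 0]]
  ]
}}

```text
time_s: 35.17
position: [0.6696, -0.2658, 0.312]
tcp_rot: [[-0.003, 0.981, -0.192], [0.002, -0.192, -0.981], [-1.0, -0.004, -0.001]]
force: [-0.7, 0.5, 0.1]
opening: 0.006
```

```bash

python3 - <<'E'
from h import *
s=st(); c=look('side','v39',(190,90,290,190),6)
E
```

```text
35.17 [ 669.6 -265.8  312. ] yaw -101.09 down [-0.003  0.002 -1.   ] F [-0.7  0.5  0.1] open 0.5
```

View pics/v39.png

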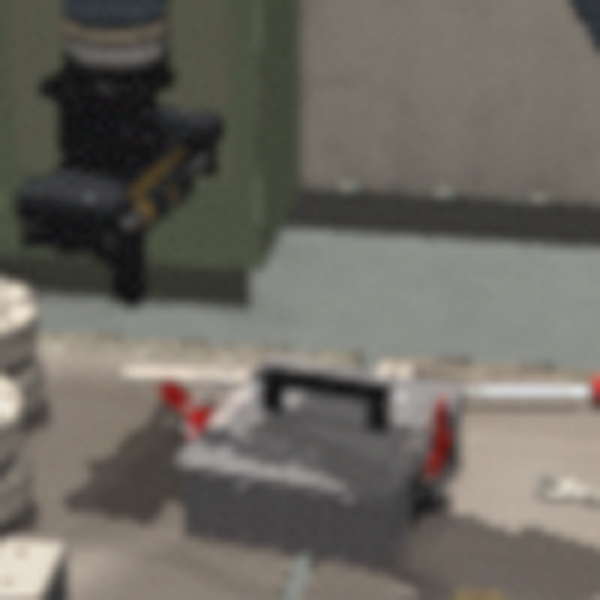

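```bash

python3 - <<'E'
from h import *
c=load('top'); # stale but ok
P=cloud(c)
m=(P[...,0]>.60)&(P[...,0]<.74)&(P[...,1]<-.13)&(P[...,1]>-.40)&(P[...,2]<.13)
i=np.argsort(-P[...,2][m])[:8]; print(P[m][i].round(3))
c=cap('side');P=cloud(c);m=(P[...,0]>.62)&(P[...,0]<.74)&(P[...,1]<-.13)&(P[...,1]>-.40)&(P[...,2]<.13)
i=np.argsort(-P[...,2][m])[:8]; print(P[m][i].round(3))
E
```

```text
[[ 0.609 -0.16   0.109]
 [ 0.607 -0.198  0.108]
 [ 0.607 -0.195  0.107]
 [ 0.608 -0.216  0.107]
 [ 0.616 -0.163  0.107]
 [ 0.61  -0.189  0.107]
 [ 0.61  -0.166  0.107]
 [ 0.613 -0.169  0.107]]
[[ 0.682 -0.261  0.128]
 [ 0.663 -0.254  0.128]
 [ 0.659 -0.257  0.127]
 [ 0.73  -0.158  0.089]
 [ 0.737 -0.168  0.089]
 [ 0.73  -0.142  0.088]
 [ 0.738 -0.141  0.088]
 [ 0.737 -0.151  0.088]]
```

Call:
{"op": "step_arm", "data": {
  "motion": [
    [[0, 0, 0, 0, 0, -25, 0], [0, 0, 0, 0, 0, -50, 0], [0, 0, 0, 0, 0, -68, 0], [0, 0, 0, 0, 0, -75, 0], [0, 0, 0, 0, 0, -75, 0], [0, 0, 0, 0, 0, -75, 0]]
  ]
}}

```text
time_s: 35.77
position: [0.67, -0.2665, 0.2393]
tcp_rot: [[-0.0, 0.981, -0.193], [0.0, -0.193, -0.981], [-1.0, -0.0, -0.0]]
force: [-0.2, -0.4, -0.1]
opening: 0.005
```

Call:
{"op": "step_arm", "data": {
  "motion": [
    [[0, 0, 0, -6, 1.2, 0, 0], [0, 0, 0, -12, 2.3, 0, 0], [0, 0, 0, -18, 3.5, 0, 0], [0, 0, 0, -24, 4.7, 0, 0], [0, 0, 0, -29, 5.6, 0, 0], [0, 0, 0, -34, 6.6, 0, 0], [0, 0, 0, -39, 7.6, 0, 0], [0, 0, 0, -44, 8.5, 0, 0], [0, 0, 0, -48, 9.3, 0, 0], [0, 0, 0, -50, 9.7, 0, 0], [0, 0, 0, -50, 9.7, 0, 0]]
  ]
}}

```text
time_s: 36.68
position: [0.6193, -0.2563, 0.239]
tcp_rot: [[-0.001, 0.981, -0.193], [0.001, -0.193, -0.981], [-1.0, -0.001, -0.0]]
force: [0.8, -0.4, 0.3]
opening: 0.004
```

```bash

python3 - <<'E'
from h import *
s=st(); c=look('side','v40',(190,90,290,190),6)
E
```

```text
36.68 [ 619.3 -256.3  239. ] yaw -101.12 down [-0.001  0.001 -1.   ] F [ 0.8 -0.4  0.3] open 0.4
```

View pics/v40.png

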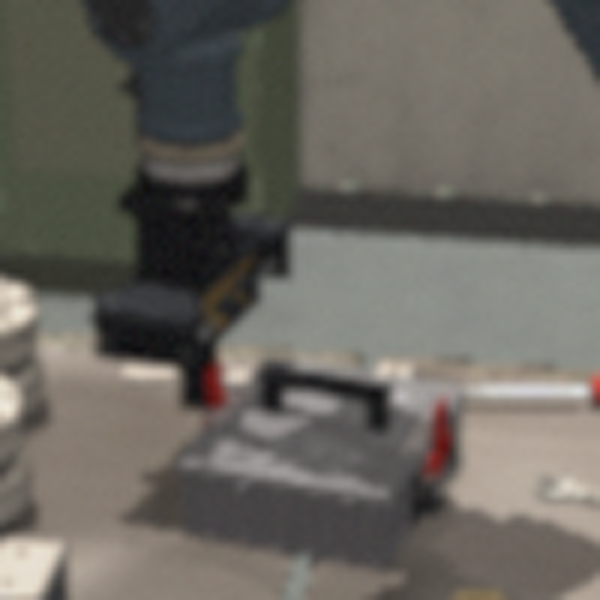

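Call:
{"op": "step_arm", "data": {
  "motion": [
    [[0, 0, 0, 10, -2, 0, 0], [0, 0, 0, 25, -5, 10, 0], [0, 0, 0, 25, -5, 45, 0], [0, 0, 0, 25, -5, 85, 0], [0, 0, 0, 25, -5, 110, 0], [0, 0, 0, 10, 30, 110, 0], [0, 0, 0, 0, 65, 110, 0], [0, 0, 0, -10, 102, 110, 0], [0, 0, 0, -20, 140, 110, 0], [0, 0, 0, -30, 178, 110, 0], [0, 0, 0, -40, 216, 110, 0], [0, 0, 0, -50, 254, 110, 0]]
  ]
}}

```text
time_s: 37.73
position: [0.5689, -0.0012, 0.3478]
tcp_rot: [[-0.003, 0.981, -0.193], [0.001, -0.193, -0.981], [-1.0, -0.003, 0.0]]
force: [0.8, 0.8, -0.1]
opening: 0.007
```

Call:
{"op": "step_arm", "data": {
  "motion": [
    [[0, 0, 0, -10, 38, 0, 0], [0, 0, 0, -20, 76, 0, 0], [0, 0, 0, -30, 114, 0, 0], [0, 0, 0, -40, 152, 0, 0], [0, 0, 0, -50, 190, 0, 0], [0, 0, 0, -60, 228, 0, 0], [0, 0, 0, -70, 266, 0, 0], [0, 0, 0, -80, 304, 0, 0], [0, 0, 0, -90, 342, 0, 0], [0, 0, 0, -100, 380, 0, 0], [0, 0, 0, -100, 390, 0, 0], [0, 0, 0, -100, 390, 0, 0]]
  ]
}}

```text
time_s: 38.73
position: [0.469, 0.3898, 0.3478]
tcp_rot: [[-0.001, 0.982, -0.188], [-0.0, -0.188, -0.982], [-1.0, -0.001, 0.001]]
force: [0.5, -0.8, -0.5]
opening: 0.003
```

```bash

python3 - <<'E'
from h import *
s=st(); c=look('side','v41',(160,120,300,270),4); c=look('top','v41t',(140,90,410,250),2.9)
C,o=edgefit(c,(.5255,-.2373),np.radians(-11.1),.078,.091,.062,6,.8,.35); print('lid',C.round(4),{k:np.round(v,2) for k,v in o.items()})
P=cloud(c)
C0=np.array((.5214,.2517));th=np.radians(-3.45);R=np.array([[np.cos(th),-np.sin(th)],[np.sin(th),np.cos(th)]])
for nm,p in(('A',(-37,-36)),('B',(-37,36)),('plate',(0,-36))):
    q=C0+R@np.array(p)/1000; d=np.linalg.norm(P[...,:2]-q,axis=2)<.012; d&=(P[...,2]>-.05)&(P[...,2]<.1); print(nm,d.sum(),np.median(P[...,2][d]).round(4))
E
```

```text
38.73 [469.  389.8 347.8] yaw -100.85 down [-0.001 -0.    -1.   ] F [ 0.5 -0.8 -0.5] open 0.3
lid [ 0.5256 -0.2365] {'+x': array([-0.81, -0.07, 24.  ,  0.53]), '-x': array([-0.78,  0.27, 22.  ,  0.65]), '+y': array([-0.28,  0.22, 21.  ,  0.47]), '-y': array([-1.92e+00, -1.00e-02,  2.40e+01,  5.90e-01])}
A 48 0.0456
B 45 0.0456
plate 46 0.0454
```

View pics/v41.png

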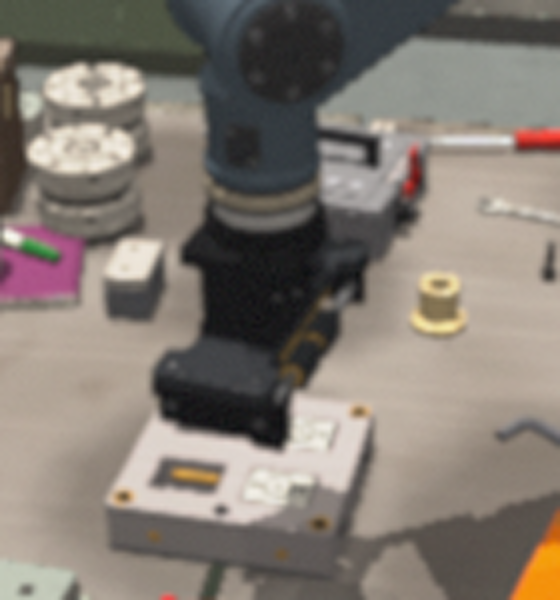

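View pics/v41t.png

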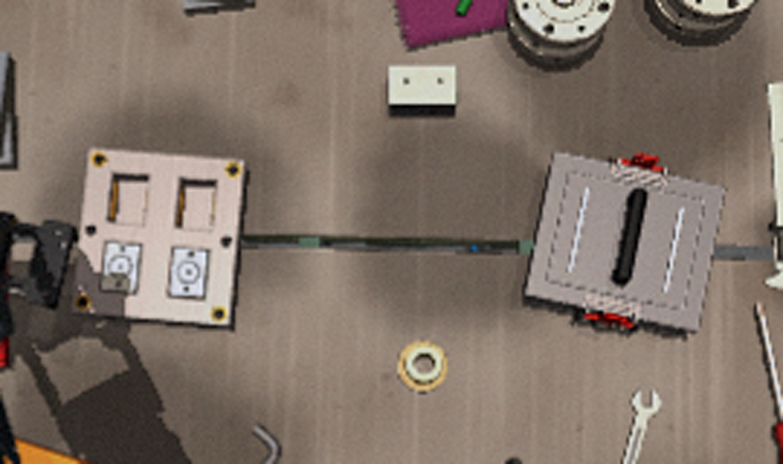

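```bash
python3 -c "
from rig import bot
print(bot.hand_in())"
```

```text
the job is handed in; nothing more can be done
None
```

The job is done and handed in at about 39 s of the 210 s allowed. I opened both clips, laid the lid on the bench, and pressed the two inserts that were in the case into two plate pockets. I then put the lid back on the empty case and shut both clips.

**Last checks:**
- **Inserts:** both tops read 45.6 mm in the depth image, against 45.4 mm for the plate. Both stopped firmly at the floor when pressed, at 24 and 31 N.
- **Lid:** it sits square, within about 1 mm of the case centre. The case was empty in the last view before I put the lid back.
- **Clips:** both are upright with their wires over the lid's edge, seen in the top view.
- **Bystanders:** the brass bush and black block look untouched, and the arm is clear of everything.

**What went differently or disagreed:**
- **Lid knock:** the lid was knocked about 5 cm on the bench, so I found it again before picking it up.
- **Cameras:** the side camera read about 3 mm off from the top one in x and y. I relied mainly on the top camera and the arm's own readings.
- **First insert:** it went in with a light 3 N sideways push against the pocket wall, and the second went in freely.

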